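# Put the jar lids away and rehang the cabinet's flap

### The arm

A 7-joint arm with a two-finger parallel gripper is mounted at the origin on the work surface. World frame = base frame: x ahead of the robot, y to its left, z up, the work surface at z = 0. Lengths are in mm, angles in rad, forces in N, time in s.
With the tool pointing down it reaches from about 425 to 975 mm from the base axis. Payload 16.7 kg.
Tool frame: the origin (TCP) lies midway between the tips of the shut fingers; the grasp point (between the pads) lies 19 mm behind it; z points along the fingers, y is the line along which they close (so a half turn about z gives the same grasp; the last joint's range is limited). The gripper opens to 85 mm and grips with 20 to 120 N. Pads are 22 mm wide; open, the fingers measure 114 mm over their backs; the gripper's body (76 mm by 85 mm) begins 54 mm behind the grasp point. The pads swing forward as they close: fully open they stand 13 mm farther back than shut.
Start: joints at [1.089, 0.426, 0.074, 1.606, -0.034, 1.111, -0.067], TCP at [220.484, -637.936, 231.302] pointing down, gripper open.
Joint ranges: [-2.85, 2.85], [-0.5, 2.14], [-1.23, 1.37], [0.21, 2.46], [-1.02, 4.16], [0.16, 2.05], [-2.73, 2.73]. Speed limits (rad/s): [1.89, 1.89, 2.39, 2.39, 3.01, 3.01, 3.01].

### API

Orientations are given as a unit quaternion [x, y, z, w].
In Python, from workcell import ctrl, cams gives the robot as it stands. The module is installed in compiled form; this text tells all that it offers.
- The arm moves only by the tool servo_tool, never from a script. Its argument "series" is text: rows parted by semicolons, each of 5 numbers parted by spaces: the shift along the tool's x, y, z in cm, then the turn about the tool's z in rad, then the opening, from 0 (shut) to 1 (fully open). A call has 1 to 8 rows; each row shifts and turns the commanded pose from where the row before left it, along the tool's axes as they then stand; what a row does not reach is not made up. A row lasts 1/10 s, in which the tool goes at most 50 mm and 8.59 degrees, less where a joint would pass 70% of its speed; a pose out of reach is approached as far as the arm can. A call with a gripper value outside its range is refused whole. The fingers move at their own pace and stop on an object; "newtons" is the grip in N (left out, the last holds). Time passes only in rows, so rows that do not move let the fingers close. It gives the time, the measured TCP pose, the force, the opening and the grip force at its end, in the units of the state.
- ctrl.sense(): the state, without advancing time (a new reading comes with each control period).
- cams.camera(name): name is "side" or "top"; returns (picture, depth): 420x560x3 uint8, red, green, blue; 420x560 float32, mm along the optical axis (not along the pixel's ray), 0 where there is no reading.
- cams.camera_model(name): a dict with "K" (3x3 intrinsics, pixels), "T" (4x4, takes a point from camera to world coordinates). Camera axes: x right, y down, z forward; pixel columns grow to the right and rows downward; lengths in mm; the calibration is good to about 2 mm. A picture is of the moment at which its call begins. camera_model takes no time and is no camera call.
- ctrl.sign_off(): hands the job in; it is judged then, once.
Trained networks look in the newest picture that a camera, given by its name, has taken for a name from the list of things; names that differ only in an ending like _2 or _b are one class to them, and where a whole thing is asked for, a point or a joint stands for the part that bears it (a point fixed in the world has none). Each returns a list of dicts, best first, with "score" (0 to 1); they miss things now and then, are a little off and sometimes report something else, mostly with a low value. They report only what shows in the picture. A call takes as long as a camera call. They do not tell look-alikes from the thing itself.
- cams.recognise(camera, name): "xy" ([column, row] in pixels, amid what is visible of it).
- cams.trace(camera, name): "mask" (420x560 bool, what is visible of it) and "xy" ([column, row] in pixels, amid what is visible of it).
The state is a dict: "time": time; "q": joint angles; "qvel": joint speeds; "joint_efforts": joint torques, N m; "ee_pos": TCP position; "eef_rot": TCP orientation; "contact_force": force on the tool from outside, world axes, zero at the start; "moment": the same for the moment, N m; "opening": finger opening in mm; "gripper_force": force on a finger pad.
Only numpy, scipy, OpenCV 4.12 (cv2) and the standard library are available. Lean on these libraries where they do the work, as an engineer would, in place of code of your own. Each camera call takes 0.05 s, during which the arm holds its last target. There are 200 camera calls.

### The job

The little cabinet has been washed and its flap door is off. Stack every jar lid from the counter flat in one centred pile on the round seat inside the cabinet, then lay the flap on the cabinet with its two hinge knuckles between the cabinet's, and push a hinge pin in from each side, through the cabinet's knuckle and the flap's, fully home. Leave the glass jar standing where it is.

Things in the scene. Friction and masses are not known exactly. Their poses are not given: they have to be found in the camera images.
- cabinet: White plastic cabinet, fixed, open at the top, on a drawer unit. Origin on the counter under its middle; x from front to back (hinge side), y to its left, z up. Cabinet 160 x 210 mm (x, y), rim at z = 140 mm, walls 6 mm, inside 148 x 198 mm. The unit below is 164 x 214 mm; its drawer is pulled out to x = -185 mm (knob to -230 mm), 214 mm wide, at most 56 mm high; cutlery lies in it.
- seat (a point): Centre of the top of the round seat, a raised disc 84 mm across and 5 mm high in the middle of the cabinet's floor; 72 mm over the counter, 68 mm below the rim; axes as the cabinet's. The flap is home when flap_grip is at (0, 0, 91) mm from here in these axes, its axes along the cabinet's.
- hole_left (a point): Centre of the outer mouth of the left cabinet knuckle, a tube 22 mm outside, 13 mm bore, 18 mm long, along -y from here; 151 mm over the counter, at the cabinet's back left corner; axes as the cabinet's. Then comes a 5 mm gap and the flap's knuckle. The pin goes in along -y; home: block stops at the tube, its centre 25 mm to +y of this point. To +y is free space down to the counter.
- hole_right (a point): The same for the right cabinet knuckle, at the back right corner: the tube runs from here along +y, the pin goes in along +y, and is home when its block stops at the tube, the block's centre 25 mm to -y of this point. To -y is free space down to the counter.
- flap_grip (a point): Loose flap door: white plastic plate, x -86 to +80 mm, y +-103 mm, 8 mm thick, 200 g, at first flat on the counter at the cabinet's left. On top a bar grip, 14 mm thick (x), 80 mm long (y), 30 mm high. The point: the bar's centre, 23 mm over the plate's underside; x axis to the hinge edge, z up. On the cabinet it rests on the rim, free to slide (5 mm play in y between knuckles, 6 mm in x).
- flap_knuckle (a point): Middle of the flap's hinge axis, 97 mm behind flap_grip (x) and 11 mm over the plate's underside; axes as the flap's. The flap's two knuckles, tubes 22 mm outside, 13 mm bore, lie on this axis from 62 to 80 mm to either side (y). The tapered pin tip draws the holes into line when they are up to 4 mm off.
- pin_a_grip (a point): Hinge pin A, at first lying left of the cabinet: grey grip block 50 x 16 x 16 mm, and a round steel shaft 62 mm long, 10 mm thick, its last 14 mm tapering to 4 mm; 40 g. The point: centre of the block (8 mm over the counter). x axis along the shaft to the tip: shaft from x = +25 mm, tip at +87 mm. It lies level on any long side of the block. The pins are alike; either may go in either side.
- pin_b_grip (a point): Hinge pin B, at first lying right of the cabinet: grey grip block 50 x 16 x 16 mm, and a round steel shaft 62 mm long, 10 mm thick, its last 14 mm tapering to 4 mm; 40 g. The point: centre of the block (8 mm over the counter). x axis along the shaft to the tip: shaft from x = +25 mm, tip at +87 mm. It lies level on any long side of the block. The pins are alike; either may go in either side.
- lid_1_mid (a point): Round metal jar lid, a flat disc 64 mm across and 12 mm thick, about 30 g, all alike; 3 to 5 of them are there (None when absent), at first flat on the counter at the cabinet's right. The point is its centre, half-way up (6 mm over what it lies on); z axis up.
- lid_2_mid (a point): Round metal jar lid, a flat disc 64 mm across and 12 mm thick, about 30 g, all alike; 3 to 5 of them are there (None when absent), at first flat on the counter at the cabinet's right. The point is its centre, half-way up (6 mm over what it lies on); z axis up.
- lid_3_mid (a point): Round metal jar lid, a flat disc 64 mm across and 12 mm thick, about 30 g, all alike; 3 to 5 of them are there (None when absent), at first flat on the counter at the cabinet's right. The point is its centre, half-way up (6 mm over what it lies on); z axis up.
- lid_4_mid (a point): Round metal jar lid, a flat disc 64 mm across and 12 mm thick, about 30 g, all alike; 3 to 5 of them are there (None when absent), at first flat on the counter at the cabinet's right. The point is its centre, half-way up (6 mm over what it lies on); z axis up.
- lid_5_mid (a point): Round metal jar lid, a flat disc 64 mm across and 12 mm thick, about 30 g, all alike; 3 to 5 of them are there (None when absent), at first flat on the counter at the cabinet's right. The point is its centre, half-way up (6 mm over what it lies on); z axis up.
- jar_mid (a point): Closed glass jar, 66 mm across, 95 mm high, standing behind the cabinet; the point is its centre, half-way up. To be left alone.
Things that resemble listed ones, but are neither listed nor needed, are in the scene too. What is shaped like the part that bears pin_a_grip but yellow is not meant.

How it is judged (in metres and radians):
On the way, in this order (a step that is already met when the one before it is completed fails the run):
1. every jar lid lies in one centred pile on the round seat in the cabinet (horizontal distance between each of lid_1_mid, lid_2_mid, lid_3_mid, lid_4_mid, lid_5_mid and seat below 0.01 m and angle between each of lid_1_mid, lid_2_mid, lid_3_mid, lid_4_mid, lid_5_mid's own z axis and vertical below 0.12 rad and z of lid_1_mid in the frame of seat between 0.003 and 0.058 m and z of lid_2_mid in the frame of seat between 0.003 and 0.058 m and z of lid_3_mid in the frame of seat between 0.003 and 0.058 m and z of lid_4_mid in the frame of seat between 0.003 and 0.058 m and z of lid_5_mid in the frame of seat between 0.003 and 0.058 m), for 0.2 s.
2. the flap lies on the cabinet's rim with its knuckles between the cabinet's (x of flap_grip in the frame of seat between -0.012 and 0.012 m and y of flap_grip in the frame of seat between -0.012 and 0.012 m and z of flap_grip in the frame of seat between 0.086 and 0.096 m and angle between the z axis of flap_grip and the z axis of seat, either way round below 0.06 rad and angle between the x axis of flap_grip and the x axis of seat, either way round below 0.1 rad), for 0.2 s.
At the end, for the whole second after the job is handed in: Every lid lies flat, its centre within 10 mm of the seat's centre; the flap lies flat and square on the rim within 7 mm of home; each side has one pin along the hinge axis (within 8 mm, 0.15 rad) through both knuckles, its grip block within 5 mm of the cabinet's knuckle (all of step 1 and x of flap_grip in the frame of seat between -0.007 and 0.007 m and y of flap_grip in the frame of seat between -0.007 and 0.007 m and z of flap_grip in the frame of seat between 0.086 and 0.096 m and angle between the z axis of flap_grip and the z axis of seat, either way round below 0.06 rad and angle between the x axis of flap_grip and the x axis of seat, either way round below 0.1 rad and (((y of pin_a_grip in the frame of hole_left between 0.018 and 0.03 m and x of pin_a_grip in the frame of hole_left between -0.008 and 0.008 m and z of pin_a_grip in the frame of hole_left between -0.008 and 0.008 m and angle between the x axis of pin_a_grip and the y axis of hole_left, either way round below 0.15 rad) and (y of pin_b_grip in the frame of hole_right between -0.03 and -0.018 m and x of pin_b_grip in the frame of hole_right between -0.008 and 0.008 m and z of pin_b_grip in the frame of hole_right between -0.008 and 0.008 m and angle between the x axis of pin_b_grip and the y axis of hole_right, either way round below 0.15 rad)) or ((y of pin_b_grip in the frame of hole_left between 0.018 and 0.03 m and x of pin_b_grip in the frame of hole_left between -0.008 and 0.008 m and z of pin_b_grip in the frame of hole_left between -0.008 and 0.008 m and angle between the x axis of pin_b_grip and the y axis of hole_left, either way round below 0.15 rad) and (y of pin_a_grip in the frame of hole_right between -0.03 and -0.018 m and x of pin_a_grip in the frame of hole_right between -0.008 and 0.008 m and z of pin_a_grip in the frame of hole_right between -0.008 and 0.008 m and angle between the x axis of pin_a_grip and the y axis of hole_right, either way round below 0.15 rad)))); the robot touches nothing.
It fails at once if the glass jar is tipped or shoved away (angle between jar_mid's own z axis and vertical above 0.5 rad or distance of jar_mid from where it was at the start of the episode above 0.05 m).
Of lid_1, lid_2, lid_3, lid_4, lid_5 only 3 to 5 are there at a start; the rules pass over those that are not, and their reading is None.
At some moment in a run one of pin_a, pin_b may be knocked a few centimetres aside while the robot is not near it.
Once in a run the grip may slacken for a moment while it holds something.
It also fails if it takes over 210 s, if anything falls off the work surface, if the arm or the gripper's body presses on something with over 40 N, if the wrist force passes 120 N, or if a joint passes its speed limit or range.

## Working session

There is one attempt and no reset: what is moved stays moved. The work goes in short steps, Python scripts to look and compute and a tool call to move; the robot and the scene stay as the last step left them, time stands still between calls to the robot, and variables do not carry over. Pictures are saved under pics/ and viewed, at most 14 in all, crops included, and the job is handed in when it is done.

Besides the shell and the picture viewer there is one more tool, called as name(argument=value, ...), one argument or row to a line, values as JSON. servo_tool: Moves the arm, as the interface text tells. Its arguments: {"type":"object","properties":{"series":{"type":"string"},"newtons":{"type":"number"}},"required":["series"]}

```bash
mkdir -p pics
cat > h.py <<'E'
from workcell import ctrl, cams
import numpy as np, cv2
from scipy.spatial.transform import Rotation as R
def snap(c,fn=None):
    p,d=cams.camera(c)
    if fn: cv2.imwrite('pics/'+fn,p[:,:,::-1])
    return p,d
def world(c,d,us,vs):
    m=cams.camera_model(c);K=np.array(m['K']);T=np.array(m['T'])
    us=np.asarray(us,int);vs=np.asarray(vs,int);z=d[vs,us]
    P=np.stack([(us-K[0,2])/K[0,0]*z,(vs-K[1,2])/K[1,1]*z,z,np.ones_like(z)],-1)
    return (P@T.T)[...,:3]
def cloud(c,d,mask):
    v,u=np.nonzero(mask&(d>0));return world(c,d,u,v)
def st():
    s=ctrl.sense();print('t',round(s['time'],2),'p',np.round(s['ee_pos'],1),'open',np.round(s['opening'],1),'F',np.round(s['contact_force'],1),'g',np.round(s['gripper_force'],1));return s
E
python3 - <<'E'
from h import *
s=st();print(R.from_quat(s['eef_rot']).as_matrix().round(2))
for c in('top','side'):
    p,d=snap(c,c+'0.png');m=cams.camera_model(c);print(c,np.round(m['K'],0).tolist(),np.round(m['T'],2).tolist())
    for n in('cabinet','flap_grip','pin_a_grip','lid_1_mid','jar_mid'):
        for r in cams.trace(c,n):
            P=cloud(c,d,r['mask']); print(n,round(r['score'],2),np.round(r['xy']),len(P),np.median(P,0).round(),P.min(0).round(),P.max(0).round()) if len(P) else 0
E
```

```text
t 0.0 p [ 220.3 -637.6  230.6] open 85.6 F [ 0.5 -0.5 -0.5] g 0.0
[[ 0.95  0.33 -0.  ]
 [ 0.33 -0.95  0.  ]
 [-0.   -0.   -1.  ]]
top [[412.0, 0.0, 285.0], [0.0, 412.0, 213.0], [0.0, 0.0, 1.0]] [[-0.02, -0.99, 0.11, 433.46], [-1.0, 0.02, -0.01, -3.16], [0.01, -0.11, -0.99, 1101.89], [0.0, 0.0, 0.0, 1.0]]
flap_grip 0.87 [162. 262.] 5106 [438. 322.  10.] [346. 214.  -2.] [553. 433.  44.]
pin_a_grip 0.71 [122. 165.] 259 [699. 422.  14.] [649. 392.  -3.] [736. 469.  25.]
pin_a_grip 0.69 [223. 153.] 185 [723. 146.  16.] [669. 120.  -2.] [759. 168.  22.]
pin_a_grip 0.54 [182. 196.] 161 [606. 262.  16.] [591. 201.   9.] [627. 298.  22.]
pin_a_grip 0.48 [171. 156.] 192 [723. 299.  16.] [716. 236.   8.] [731. 343.  23.]
lid_1_mid 0.85 [368. 230.] 415 [ 505. -227.   13.] [ 477. -257.    8.] [ 536. -198.   18.]
lid_1_mid 0.59 [306. 142.] 629 [725. -65.  95.] [703. -98.   7.] [765. -34. 102.]
jar_mid 0.58 [303. 142.] 619 [725. -66.  95.] [703. -99.   7.] [765. -36. 102.]
side [[510.0, 0.0, 280.0], [0.0, 510.0, 216.0], [0.0, 0.0, 1.0]] [[-0.98, -0.12, 0.19, 348.53], [-0.22, 0.49, -0.85, 1027.02], [0.01, -0.87, -0.5, 729.13], [0.0, 0.0, 0.0, 1.0]]
cabinet 0.98 [320. 250.] 9828 [476.  92.  68.] [ 275. -358.   -5.] [678. 134. 164.]
cabinet 0.61 [311. 368.] 7768 [440. 343.   7.] [347. 212.  -3.] [562. 434.  39.]
flap_grip 0.82 [309. 364.] 7799 [440. 344.   7.] [347. 206.  -4.] [562. 434.  39.]
flap_grip 0.55 [320. 247.] 9807 [475.  92.  68.] [ 273. -397.   -6.] [688. 134. 164.]
pin_a_grip 0.84 [162. 375.] 375 [700. 429.  13.] [647. 393.  -3.] [735. 471.  19.]
pin_a_grip 0.83 [179. 328.] 214 [724. 318.  14.] [718. 245.   4.] [733. 347.  21.]
pin_a_grip 0.63 [201. 282.] 261 [726. 153.  11.] [665. 117.  -1.] [762. 176.  19.]
pin_a_grip 0.62 [236. 323.] 237 [606. 273.  13.] [589. 201.  -1.] [632. 302.  18.]
jar_mid 0.85 [226. 222.] 899 [731. -43.  60.] [706. -94.   0.] [770. -29.  97.]
```

View pics/top0.png

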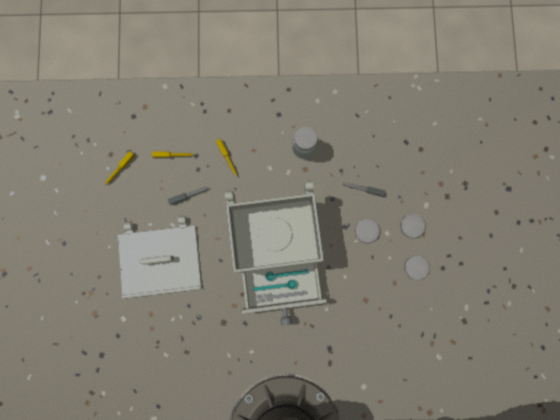

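View pics/side0.png

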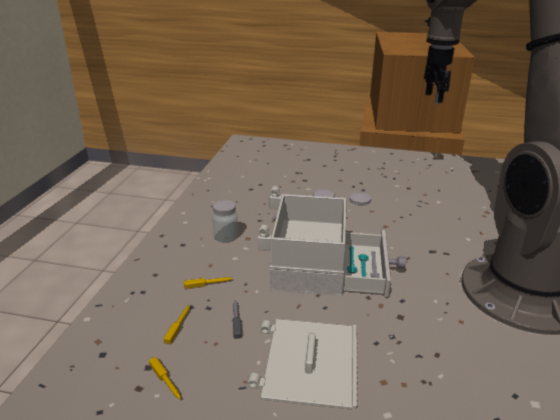

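The top view shows the cabinet around (275,235), three loose lids at (368,230), (413,226) and (417,267), and the flap at (160,262). The lid at (306,138) belongs to the jar.

Pin candidates are grey at (188,195), grey at (364,188), and yellow at (120,168), (172,155) and (228,157). The two grey ones fit the description, because yellow is excluded.

```bash
cat >> h.py <<'E'
from scipy.optimize import least_squares
def fitrect(P,hx,hy,x0):
    """fit pose (x,y,yaw) of a thin rectangle outline, half sizes hx,hy"""
    def f(p):
        c,s=np.cos(p[2]),np.sin(p[2]);d=P[:,:2]-p[:2];q=np.abs(np.stack([d[:,0]*c+d[:,1]*s,-d[:,0]*s+d[:,1]*c],1))-[hx,hy]
        o=np.linalg.norm(np.maximum(q,0),axis=1);return o+np.minimum(q.max(1),0)
    r=least_squares(f,x0,loss='soft_l1',f_scale=3);return r.x
def wc(c):
    """world coordinates for every pixel"""
    p,d=snap(c);v,u=np.mgrid[:420,:560];W=world(c,d,u.ravel(),v.ravel()).reshape(420,560,3);W[d==0]=np.nan;return p,W
def box(W,lo,hi): return np.all((W>lo)&(W<hi),-1)
def pin(c,p,W,xy,r=70):
    """grey pin near xy: block centre and heading"""
    m=box(W,[xy[0]-r,xy[1]-r,4],[xy[0]+r,xy[1]+r,26]).astype('u1')
    n,l,s,_=cv2.connectedComponentsWithStats(m);k=1+np.argmax(s[1:,4]);P=W[l==k]
    mu=np.median(P,0)[:2];_,_,V=np.linalg.svd(P[:,:2]-mu,full_matrices=False);a=V[0];t=(P[:,:2]-mu)@a;n_=(P[:,:2]-mu)@V[1]
    lo,hi=np.percentile(t,[1,99]);mid=(lo+hi)/2
    if np.std(n_[t>mid])>np.std(n_[t<mid]): a=-a;t=-t;lo,hi=-hi,-lo
    ctr=mu+a*((lo+hi)/2-31);B=P[np.abs(t-((lo+hi)/2-31))<20]
    w=np.array([-a[1],a[0]]);nn=(B[:,:2]-ctr)@w;ctr=ctr+w*np.mean(np.percentile(nn,[3,97]))
    print(c,'pin',ctr.round(1),'yaw',round(np.arctan2(a[1],a[0]),3),'len',round(hi-lo),'z',np.percentile(B[:,2],80).round(1),s[k,4]);return ctr
E
python3 - <<'E'
from h import *
for c in('top','side'):
    p,W=wc(c)
    m=box(W,[380,-110,134],[640,160,146]);print(c,'cab',m.sum(),fitrect(W[m],77,102,[500,20,0]).round(3), np.median(W[m][:,2]))
    m=box(W,[470,-40,60],[530,60,80]); print(' seat z',np.nanmedian(W[m],0).round(1),m.sum())
    m=box(W,[560,-120,155],[640,160,175]);print(' knuck',[ (W[m&(W[...,1]*sg>sg*10)].mean(0).round(1)) for sg in(1,-1) if (m&(W[...,1]*sg>sg*10)).any()])
    m=box(W,[370,-420,5],[620,-140,20]).astype('u1');n,l,s,_=cv2.connectedComponentsWithStats(m)
    for k in range(1,n):
        if s[k,4]>60: P=W[l==k];(x,y),r=cv2.minEnclosingCircle(P[:,:2].astype('f4'));print(' lid',P.mean(0).round(1),np.round([x,y,r],1),s[k,4])
    m=box(W,[330,190,-3+5],[570,450,16]);P=W[m]
    b=cv2.minAreaRect(P[:,:2].astype('f4'));print(' flap rect',np.round(b[0],1),np.round(b[1],1),round(b[2],1))
    m=box(W,[380,240,30],[500,400,50]);P=W[m];b=cv2.minAreaRect(P[:,:2].astype('f4'));print(' bar',np.round(b[0],1),np.round(b[1],1),round(b[2],1),np.median(P[:,2]),m.sum())
    pin(c,p,W,[605,250]);pin(c,p,W,[620,-220]) if c=='top' else 0
p,_=snap('top');cv2.imwrite('pics/crop.png',cv2.resize(p[120:300,100:440,::-1],None,fx=2.35,fy=2.35,interpolation=cv2.INTER_CUBIC))
E
```

```text
top cab 901 [4.98108e+02 1.57990e+01 1.03000e-01] 140.95556148326818
 seat z [499.5  10.1  72.7] 946
 knuck [array([583.8, 119. , 161.2]), array([602.8, -67.8, 160.9])]
 lid [ 609.8 -249.9   15.2] [ 612.8 -244.8   35.8] 131
 lid [ 515.4 -349.2   12.7] [ 516.  -352.    34.4] 464
 lid [ 505.2 -227.1   12.8] [ 505.8 -227.    33.6] 468
 lid [ 405.5 -353.6   12.6] [ 406.5 -356.1   34.1] 481
 flap rect [450.  319.9] [259.9 239.9] 89.9
 bar [441.7 322.7] [13.8 77.9] 5.3 38.449555127072244 171
top pin [606.1 276.2] yaw -1.228 len 119 z 18.4 252
top pin [ 608.6 -257.2] yaw 1.299 len 105 z 18.2 205
side cab 773 [5.01837e+02 1.79780e+01 1.00000e-01] 138.11163954078745
 seat z [500.5 -12.3  70.3] 230
 knuck [array([585.5, 121.4, 158.8]), array([605.3, -64.9, 158.9])]
 lid [ 518.4 -353.4   11. ] [ 517.8 -355.7   33. ] 127
 lid [ 407.3 -350.1   10.2] [ 406.3 -354.1   35.3] 187
 flap rect [448.1 319.6] [236.7 256.7] 0.7
 bar [443.5 324.2] [14.  80.5] 5.6 35.8591961211273 233
side pin [603.3 278.1] yaw -1.229 len 109 z 16.0 234
```

View pics/crop.png

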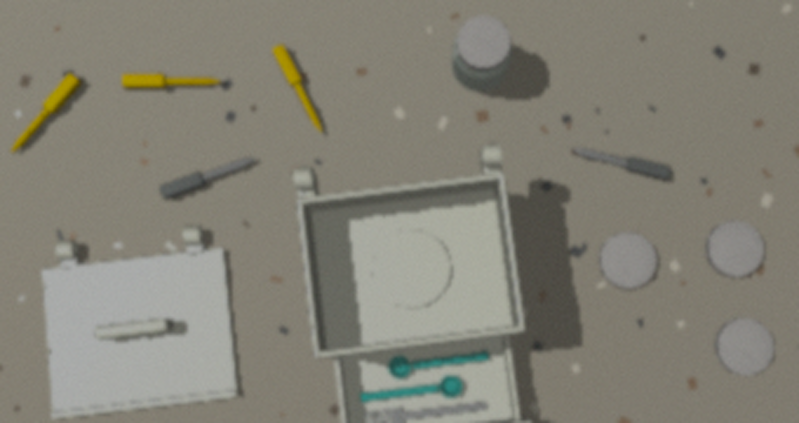

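The crop shows both grey pins clearly, the left block at crop (190,184) and the right block at (650,168). Both tips point at the cabinet, and there are three loose lids. I'll start with the lid at about (406,-354).

Create go.py:
```python
import sys
from h import *
def delta(x,y,z,yaw):
    s=st();M=R.from_quat(s['eef_rot']).as_matrix();psi=np.arctan2(M[1,0],M[0,0])
    d=M.T@(np.array([x,y,z])-np.array(s['ee_pos']))/10;t=-(yaw-psi);t=(t+np.pi)%(2*np.pi)-np.pi
    print('yaw',round(psi,3),'cm',d.round(2),'turn',round(t,3))
delta(*map(float,sys.argv[1:]))
```

```text
(no output)
```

servo_tool(
  series="0 0 0 0.12 0.87; 0 0 0 0.115 0.87; 2.66 -3.3 0 0 0.87; 2.66 -3.3 0 0 0.87; 2.66 -3.3 0 0 0.87; 2.66 -3.3 0 0 0.87; 2.66 -3.3 0 0 0.87; 2.66 -3.3 0 0 0.87",
  newtons=40,
)

```text
time: 1.55
ee_pos: [360.8, -423.8, 231.6]
eef_rot: [0.999, 0.049, 0.0, 0.0]
contact_force: [0.8, -0.2, 1.1]
opening: 74.2
gripper_force: 0.0
```

servo_tool(
  series="2.66 -3.3 0 0 0.87; 2.66 -3.3 0 0 0.87; 0 0 2 0 0.87; 0 0 3 0 0.87;0 0 3 0 0.87; 0 0 3 0 0.87; 0 0 0 0 0.87",
)

```text
time: 2.25
ee_pos: [404.8, -353.1, 118.3]
eef_rot: [0.999, 0.049, -0.002, -0.002]
contact_force: [-0.5, 0.6, 0.6]
opening: 74.5
gripper_force: 0.0
```

```bash
python3 go.py 408 -354 -3 0.1
```

```text
t 2.25 p [ 404.8 -353.1  118.3] open 74.5 F [-0.5  0.6  0.6] g 0.0
yaw 0.098 cm [ 0.36  0.16 12.13] turn -0.002
```

servo_tool(
  series="0.3 0.1 3 0 0.87; 0 0 3 0 0.87; 0 0 3 0 0.87; 0 0 2 0 0.87; 0 0 0.8 0 0.87; 0 0 0 0 0.87",
)

```text
time: 2.85
ee_pos: [409.8, -355.3, 3.6]
eef_rot: [0.999, 0.049, -0.0, -0.0]
contact_force: [0.5, -0.6, 0.5]
opening: 74.1
gripper_force: 0.0
```

servo_tool(
  series="0 0 0.2 0 0.87; 0 0 0 0 0.6; 0 0 0 0 0.6; 0 0 0 0 0.6; 0 0 0 0 0.6; 0 0 0 0 0.6",
)

```text
time: 3.45
ee_pos: [410.3, -355.7, 3.0]
eef_rot: [0.999, 0.049, 0.001, 0.001]
contact_force: [-3.6, 2.6, 13.0]
opening: 61.5
gripper_force: 40.2
```

servo_tool(
  series="0 0 -1 0 0.6; 0 0 -3 0 0.6; 0 0 -4 0 0.6; 0 0 -4 0 0.6; 0 0 -4 0 0.6; 0 0 -4 0 0.6; 0 0 0 0 0.6",
)

```text
time: 4.15
ee_pos: [411.5, -356.7, 207.8]
eef_rot: [0.999, 0.049, 0.004, 0.003]
contact_force: [0.2, -0.4, -1.1]
opening: 61.0
gripper_force: 43.6
```

```bash
python3 go.py 500 17 76 0.1
```

```text
t 4.15 p [ 411.5 -356.7  207.8] open 61.0 F [ 0.2 -0.4 -1.1] g 43.6
yaw 0.097 cm [ 12.35 -36.41  13.05] turn -0.003
```

servo_tool(
  series="1 -3 0 0 0.6; 1.5 -4.5 0 0 0.6; 1.5 -4.5 0 0 0.6; 1.5 -4.5 0 0 0.6; 1.5 -4.5 0 0 0.6; 1.5 -4.5 0 0 0.6; 1.5 -4.5 0 0 0.6; 1.5 -4.5 0 0 0.6",
)

```text
time: 4.95
ee_pos: [490.4, 1.2, 202.3]
eef_rot: [0.999, 0.049, 0.001, 0.0]
contact_force: [0.8, -0.3, -0.5]
opening: 60.6
gripper_force: 45.7
```

servo_tool(
  series="0.8 -1.9 0 0 0.6; 0 0 0 0 0.6; 0 0 0 0 0.6",
)

```text
time: 5.25
ee_pos: [496.3, 19.1, 201.7]
eef_rot: [0.999, 0.049, 0.0, 0.0]
contact_force: [-0.7, -0.3, -0.9]
opening: 61.3
gripper_force: 43.7
```

```bash
python3 go.py 500 17 76 0.1
python3 - <<'E'
from h import *
p,d=snap('side');cv2.imwrite('pics/s1.png',cv2.resize(p[100:300,200:440,::-1],None,fx=3,fy=3))
for r in cams.trace('side','lid_1_mid')[:3]:
  P=cloud('side',d,r['mask']);print(r['score'],np.round(r['xy']),np.median(P,0).round(),np.percentile(P,2,axis=0).round(),np.percentile(P,98,axis=0).round())
E
```

```text
t 5.25 p [496.3  19.1 201.7] open 61.3 F [-0.7 -0.3 -0.9] g 43.7
yaw 0.099 cm [ 0.34  0.24 12.57] turn -0.001
```

View pics/s1.png

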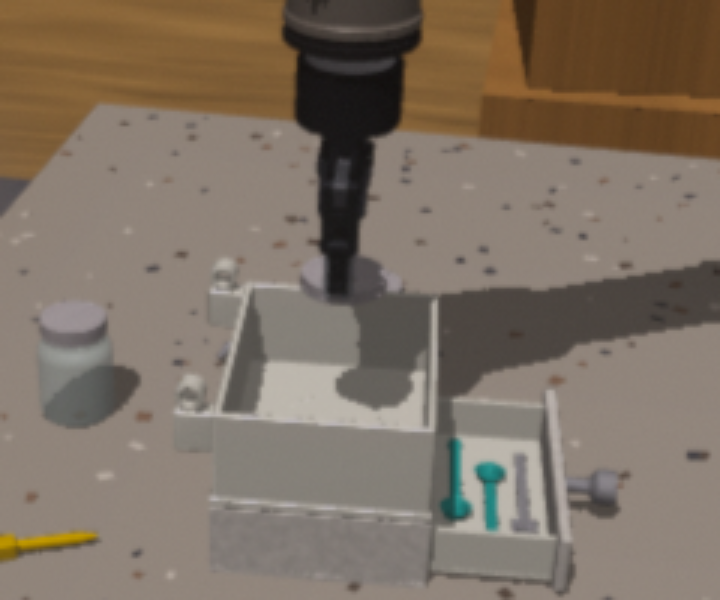

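The lid hangs level, spanning crop (302..400, 255..300). I'll get its centre from depth.

```bash
cat >> h.py <<'E'
def fitdisc(P,r,x0):
    """least circle of radius r that encloses the points' outline (robust)"""
    h=cv2.convexHull(P[:,:2].astype('f4'))[:,0]
    return least_squares(lambda q:np.linalg.norm(h-q,axis=1)-r,x0[:2],loss='soft_l1',f_scale=2).x
E
python3 - <<'E'
from h import *
p,W=wc('side');s=ctrl.sense();e=np.array(s['ee_pos'])
m=box(W,[e[0]-55,e[1]-45,e[2]-14],[e[0]+55,e[1]+45,e[2]+16]);hsv=p.mean(2);m&=(hsv>75)
P=W[m];print(m.sum(),P.min(0),P.max(0),np.median(P,0));print(fitdisc(P,32,e)-e[:2]); print(np.percentile(P[:,2],[5,50,95]))
E
```

```text
221 [461.46858152 -14.58201419 196.33823494] [525.96747871  60.9387555  215.28416552] [485.35524994  30.33754866 208.96537136]
[-2.62695493  2.19797378]
[199.33467351 208.96537136 211.11438773]
```

servo_tool(
  series="0.7 0.4 2 0 0.6; 0 0 3 0 0.6; 0 0 3 0 0.6; 0 0 2.5 0 0.6; 0 0 1.5 0 0.6; 0 0 0 0 0.6; 0 0 0 0 0.6",
)

```text
time: 6.1
ee_pos: [503.9, 15.2, 81.8]
eef_rot: [0.999, 0.048, -0.0, 0.0]
contact_force: [-0.3, 0.3, 0.2]
opening: 61.3
gripper_force: 43.7
```

```bash
python3 go.py 503.5 16 76 0.1
```

```text
t 6.1 p [503.9  15.2  81.8] open 61.3 F [-0.3  0.3  0.2] g 43.7
yaw 0.097 cm [-0.04 -0.08  0.58] turn -0.003
```

servo_tool(
  series="0 0 0.5 0 0.6; 0 0 0 0 0.6; 0 0 0 0 0.87; 0 0 0 0 0.87; 0 0 0 0 0.87; 0 0 0 0 0.87; 0 0 -1 0 0.87; 0 0 -3 0 0.87",
)

```text
time: 6.9
ee_pos: [502.4, 15.8, 115.4]
eef_rot: [0.999, 0.049, -0.002, -0.0]
contact_force: [-0.2, 0.0, 1.5]
opening: 74.0
gripper_force: 0.0
```

servo_tool(
  series="0 0 -4 0 0.87; 0 0 -4 0 0.87; 0 4 0 0 0.87; 0 4.5 0 0 0.87; 0 4.5 0 0 0.87; 0 4.5 0 0 0.87; 0 4 0 0 0.87; 0 3 0 0 0.87",
)

```text
time: 7.7
ee_pos: [527.4, -230.8, 197.2]
eef_rot: [0.999, 0.048, 0.0, 0.0]
contact_force: [-0.0, 0.7, -0.1]
opening: 74.0
gripper_force: 0.0
```

```bash
python3 go.py 507 -226 -3 0.1
python3 - <<'E'
from h import *
for c in('top','side'):
    p,W=wc(c)
    m=box(W,[440,-40,79],[560,80,94]);P=W[m];print(c,m.sum(),P.mean(0).round(1),fitdisc(P,32,[500,17]).round(1))
E
```

```text
t 7.7 p [ 527.4 -230.8  197.2] open 74.0 F [-0.   0.7 -0.1] g 0.0
yaw 0.096 cm [-2.   -0.69 20.02] turn -0.004
top 521 [498.9  17.   85.4] [498.7  16.7]
side 209 [501.6  10.1  83. ] [500.5  17.8]
```

servo_tool(
  series="-2 -0.7 3 0 0.87; 0 0 4 0 0.87; 0 0 4 0 0.87; 0 0 4 0 0.87; 0 0 2.5 0 0.87; 0 0 1 0 0.87; 0 0 0.5 0 0.87; 0 0 0 0 0.87",
)

```text
time: 8.6
ee_pos: [507.6, -222.8, 7.0]
eef_rot: [0.999, 0.049, 0.0, 0.0]
contact_force: [0.6, -0.2, -0.0]
opening: 74.0
gripper_force: 0.0
```

```bash
python3 go.py 507 -226 2 0.1
```

```text
t 8.6 p [ 507.6 -222.8    7. ] open 74.0 F [ 0.6 -0.2 -0. ] g 0.0
yaw 0.098 cm [-0.1   0.31  0.5 ] turn -0.002
```

servo_tool(
  series="-0.1 0.3 0.4 0 0.87; 0 0 0 0 0.87; 0 0 0 0 0.6; 0 0 0 0 0.6; 0 0 0 0 0.6; 0 0 0 0 0.6; 0 0 -1 0 0.6; 0 0 -3 0 0.6",
)

```text
time: 9.4
ee_pos: [505.1, -225.4, 41.5]
eef_rot: [0.999, 0.049, -0.002, -0.001]
contact_force: [0.6, -0.9, -0.2]
opening: 60.9
gripper_force: 43.5
```

servo_tool(
  series="0 0 -4 0 0.6; 0 0 -4 0 0.6; 0 0 -4 0 0.6; 0 0 -4 0 0.6; 0 -4 0 0 0.6; 0 -4 0 0 0.6; 0 -4 0 0 0.6; 0 -4 0 0 0.6",
)

```text
time: 10.2
ee_pos: [490.4, -65.4, 203.3]
eef_rot: [0.999, 0.049, 0.001, 0.0]
contact_force: [1.3, -0.4, 0.1]
opening: 60.9
gripper_force: 43.5
```

servo_tool(
  series="-1 -4 0 0 0.6; -1 -3 0 0 0.6; 0 0 0 0 0.6; 0 0 0 0 0.6",
)

```text
time: 10.6
ee_pos: [464.1, 1.2, 203.1]
eef_rot: [0.999, 0.05, 0.001, 0.0]
contact_force: [-0.5, -0.8, 0.4]
opening: 60.8
gripper_force: 43.5
```

```bash
python3 go.py 501.5 17 90 0.1;  python3 - <<'E'
from h import *
p,W=wc('side');s=ctrl.sense();e=np.array(s['ee_pos'])
m=box(W,[e[0]-55,e[1]-45,e[2]-14],[e[0]+55,e[1]+45,e[2]+16]);m&=(p.mean(2)>75)
P=W[m];print(m.sum(),P.min(0),P.max(0));print(fitdisc(P,32,e)-e[:2]); print(np.percentile(P[:,2],[5,50,95]))
E
```

```text
t 10.6 p [464.1   1.2 203.1] open 60.8 F [-0.5 -0.8  0.4] g 43.5
yaw 0.099 cm [ 3.87 -1.21 11.32] turn -0.001
207 [433.04799093 -30.4001175  198.50916931] [495.82346231  40.6866935  216.2600971 ]
[0.61609884 3.59086502]
[200.38861763 209.76962558 211.93936846]
```

servo_tool(
  series="1.8 -0.6 0 0 0.6; 1.9 -0.6 0 0 0.6; 0 0 2 0 0.6; 0 0 3 0 0.6; 0 0 3 0 0.6; 0 0 2 0 0.6; 0 0 0.7 0 0.6; 0 0 0 0 0.6",
)

```text
time: 11.45
ee_pos: [499.6, 15.6, 94.8]
eef_rot: [0.999, 0.048, -0.001, 0.0]
contact_force: [-0.5, -0.6, 0.9]
opening: 61.1
gripper_force: 43.5
```

```bash
python3 go.py 501 17 89 0.1
```

```text
t 11.45 p [499.6  15.6  94.8] open 61.1 F [-0.5 -0.6  0.9] g 43.5
yaw 0.097 cm [ 0.15 -0.12  0.58] turn -0.003
```

Release, then go to lid B.

servo_tool(
  series="0.1 -0.1 0.5 0 0.6; 0 0 0 0 0.6; 0 0 0 0 0.87; 0 0 0 0 0.87; 0 0 0 0 0.87; 0 0 0 0 0.87; 0 0 -1 0 0.87; 0 0 -3 0 0.87",
)

```text
time: 12.25
ee_pos: [499.2, 17.5, 129.5]
eef_rot: [0.999, 0.049, -0.002, -0.0]
contact_force: [-0.2, 0.8, 0.2]
opening: 74.3
gripper_force: 0.0
```

servo_tool(
  series="0 0 -4 0 0.87; 0 0 -4 0 0.87; 0 4.5 0 0 0.87; 0 4.5 0 0 0.87; 0 4.5 0 0 0.87; 0 4.5 0 0 0.87; 0 4.5 0 0 0.87; -0.5 4.5 0 0 0.87",
)

```text
time: 13.05
ee_pos: [522.3, -253.3, 211.3]
eef_rot: [0.999, 0.049, 0.0, 0.0]
contact_force: [0.8, 0.6, 0.6]
opening: 74.4
gripper_force: 0.0
```

servo_tool(
  series="-1 4.5 0 0 0.87; -1 4.5 0 0 0.87; 0 0 3 0 0.87; 0 0 3 0 0.87; 0 0 3 0 0.87; 0 0 0 0 0.87",
)

```text
time: 13.65
ee_pos: [509.0, -342.1, 117.5]
eef_rot: [0.999, 0.049, -0.002, -0.002]
contact_force: [0.7, 0.6, 0.5]
opening: 73.9
gripper_force: 0.0
```

```bash
python3 go.py 517.5 -351.5 2 0.1
python3 - <<'E'
from h import *
p,W=wc('top')
m=box(W,[440,-40,90],[560,80,106]);P=W[m];print(m.sum(),P.mean(0).round(1),fitdisc(P,32,[500,17]).round(1))
E
```

```text
t 13.65 p [ 509.  -342.1  117.5] open 73.9 F [0.7 0.6 0.5] g 0.0
yaw 0.098 cm [ 0.8   1.06 11.54] turn -0.002
530 [499.1  19.   97.5] [499.3  19.3]
```

servo_tool(
  series="0.5 0.5 3 0 0.87; 0.3 0.5 3 0 0.87; 0 0 3 0 0.87; 0 0 1.5 0 0.87; 0 0 0 0 0.87; 0 0 0 0 0.87",
)

```text
time: 14.3
ee_pos: [520.7, -352.7, 17.0]
eef_rot: [0.999, 0.049, 0.001, 0.0]
contact_force: [-0.3, 1.0, -0.1]
opening: 74.4
gripper_force: 0.0
```

```bash
python3 go.py 517.5 -351.5 2 0.1
```

```text
t 14.3 p [ 520.7 -352.7   17. ] open 74.4 F [-0.3  1.  -0.1] g 0.0
yaw 0.098 cm [-0.31 -0.15  1.5 ] turn -0.002
```

servo_tool(
  series="-0.3 -0.1 0.8 0 0.87; 0 0 0.6 0 0.87; 0 0 0 0 0.87; 0 0 0 0 0.6; 0 0 0 0 0.6; 0 0 0 0 0.6; 0 0 0 0 0.6; 0 0 -1 0 0.6",
)

```text
time: 15.1
ee_pos: [516.3, -351.3, 11.0]
eef_rot: [0.999, 0.049, -0.001, -0.0]
contact_force: [0.4, 0.0, -0.4]
opening: 61.2
gripper_force: 43.4
```

servo_tool(
  series="0 0 -4 0 0.6; 0 0 -4 0 0.6; 0 0 -4 0 0.6; 0 0 -4 0 0.6; 0 0 -4 0 0.6; 0 -4 0 0 0.6; 0 -4 0 0 0.6; 0 -4.5 0 0 0.6",
)

```text
time: 15.9
ee_pos: [504.3, -226.5, 212.4]
eef_rot: [0.999, 0.048, 0.001, 0.0]
contact_force: [1.4, 1.1, -0.3]
opening: 61.5
gripper_force: 43.7
```

servo_tool(
  series="-1 -4.5 0 0 0.6; -1 -4.5 0 0 0.6; -1 -4.5 0 0 0.6; -1 -4.5 0 0 0.6; 0 -4.5 0 0 0.6; 0 -1 0 0 0.6; 0 0 0 0 0.6; 0 0 0 0 0.6",
)

```text
time: 16.7
ee_pos: [442.0, 2.0, 211.8]
eef_rot: [0.999, 0.049, 0.0, 0.0]
contact_force: [-0.6, -0.6, 0.2]
opening: 61.5
gripper_force: 43.7
```

```bash
python3 go.py 501 16 101 0.1;  python3 - <<'E'
from h import *
p,W=wc('side');s=ctrl.sense();e=np.array(s['ee_pos'])
m=box(W,[e[0]-55,e[1]-45,e[2]-14],[e[0]+55,e[1]+45,e[2]+16]);m&=(p.mean(2)>75)
P=W[m];print(m.sum(),P.min(0),P.max(0));print(fitdisc(P,32,e)-e[:2]); print(np.percentile(P[:,2],[5,50,95]))
E
```

```text
t 16.7 p [442.    2.  211.8] open 61.5 F [-0.6 -0.6  0.2] g 43.7
yaw 0.098 cm [ 6.   -0.82 11.08] turn -0.002
227 [411.2098716  -22.73619952 208.83839267] [474.2603797   41.46618635 223.9803663 ]
[0.62637333 5.20605581]
[210.64307624 220.09392128 222.16629177]
```

servo_tool(
  series="3 -0.4 0 0 0.6; 2.9 -0.4 0 0 0.6; 0 0 2 0 0.6; 0 0 3 0 0.6; 0 0 3 0 0.6; 0 0 2.4 0 0.6; 0 0 0 0 0.6; 0 0 0 0 0.6",
)

```text
time: 17.55
ee_pos: [499.9, 15.6, 107.7]
eef_rot: [0.999, 0.048, -0.0, 0.0]
contact_force: [0.5, 0.3, 0.8]
opening: 61.5
gripper_force: 43.7
```

```bash
python3 go.py 501 16 101 0.1
```

```text
t 17.55 p [499.9  15.6 107.7] open 61.5 F [0.5 0.3 0.8] g 43.7
yaw 0.096 cm [ 0.11 -0.03  0.67] turn -0.004
```

servo_tool(
  series="0.1 0 0.6 0 0.6; 0 0 0 0 0.6; 0 0 0 0 0.87; 0 0 0 0 0.87; 0 0 0 0 0.87; 0 0 0 0 0.87; 0 0 -1 0 0.87; 0 0 -3 0 0.87",
)

```text
time: 18.35
ee_pos: [499.3, 16.5, 140.4]
eef_rot: [0.999, 0.049, -0.002, -0.0]
contact_force: [-0.9, -0.5, 0.7]
opening: 74.0
gripper_force: 0.0
```

servo_tool(
  series="0 0 -4 0 0.87; 0 0 -4 0 0.87; 0 -4.5 0 0 0.5; 0 -4.5 0 0 0.5; 0 -4.5 0 0 0.5; 0 -4.5 0 0 0.5; 0 -4.5 0 0 0.5; 0 -4.5 0 0 0.5",
)

```text
time: 19.15
ee_pos: [474.0, 287.0, 222.3]
eef_rot: [0.999, 0.049, 0.0, -0.0]
contact_force: [1.2, -0.2, 0.3]
opening: 42.7
gripper_force: 0.0
```

```bash
python3 go.py 443 323.5 14 1.667
python3 - <<'E'
from h import *
print(np.round(ctrl.sense()['q'],2))
for c in('top','side'):
    p,W=wc(c)
    m=box(W,[440,-40,102],[560,80,117]);P=W[m];print(m.sum(),P.mean(0).round(1),fitdisc(P,32,[500,17]).round(1))
cv2.imwrite('pics/s2.png',cv2.resize(p[100:300,200:440,::-1],None,fx=3,fy=3))
E
```

```text
t 19.15 p [474.  287.  222.3] open 42.7 F [ 1.2 -0.2  0.3] g 0.0
yaw 0.098 cm [-2.75 -3.93 20.83] turn -1.569
[-0.22  0.28 -0.52  1.86  0.16  1.04 -2.28]
543 [500.   17.9 109.5] [500.5  17.9]
134 [485.5  21.9 106.6] [503.3  18.9]
```

View pics/s2.png

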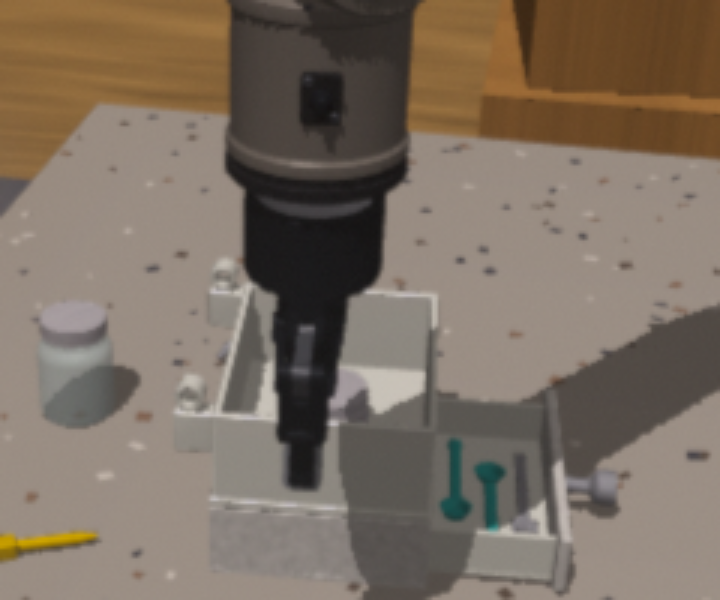

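The third lid lies on the pile at crop (348,395), centred to about 3 mm. Next I turn the tool for the flap.

servo_tool(
  series="0 0 0 -0.14 0.5; 0 0 0 -0.143 0.5; 0 0 0 -0.143 0.5; 0 0 0 -0.143 0.5; 0 0 0 -0.143 0.5; 0 0 0 -0.143 0.5; 0 0 0 -0.143 0.5; 0 0 0 -0.143 0.5",
  newtons=90,
)

```text
time: 20.05
ee_pos: [474.5, 284.9, 222.0]
eef_rot: [0.813, 0.583, 0.0, 0.0]
contact_force: [0.7, -0.6, -0.6]
opening: 42.6
gripper_force: 0.0
```

servo_tool(
  series="0 0 0 -0.143 0.5; 0 0 0 -0.143 0.5; 0 0 0 -0.143 0.5; 0 0 3 0 0.5; 0 0 3 0 0.5; 0 0 3 0 0.5; 0 0 0 0 0.5; 0 0 0 0 0.5",
)

```text
time: 20.85
ee_pos: [474.5, 285.4, 132.3]
eef_rot: [0.672, 0.741, -0.0, -0.0]
contact_force: [0.4, 0.2, 0.4]
opening: 42.5
gripper_force: 0.0
```

```bash
python3 go.py 443 323.5 13 1.667; python3 -c "
from h import *
print(np.round(ctrl.sense()['q'],2))"
```

```text
t 20.85 p [474.5 285.4 132.3] open 42.5 F [0.4 0.2 0.4] g 0.0
yaw 1.668 cm [ 4.1  -2.76 11.93] turn 0.001
[-0.06  0.44 -0.75  1.94  0.37  0.91 -0.89]
```

servo_tool(
  series="2 -1.4 0 0 0.5; 2.1 -1.36 0 0 0.5; 0 0 3 0 0.5; 0 0 3 0 0.5; 0 0 3 0 0.5; 0 0 2.2 0 0.5; 0 0 0 0 0.5; 0 0 0 0 0.5",
)

```text
time: 21.65
ee_pos: [443.8, 324.2, 21.1]
eef_rot: [0.672, 0.741, 0.001, 0.0]
contact_force: [-0.6, 0.1, 0.6]
opening: 42.6
gripper_force: 0.0
```

```bash
python3 go.py 443 323.5 14 1.667
```

```text
t 21.65 p [443.8 324.2  21.1] open 42.6 F [-0.6  0.1  0.6] g 0.0
yaw 1.668 cm [-0.06 -0.09  0.71] turn 0.001
```

servo_tool(
  series="0 0 0.6 0 0.5; 0 0 0 0 0.5; 0 0 0 0 0; 0 0 0 0 0; 0 0 0 0 0; 0 0 0 0 0; 0 0 0 0 0; 0 0 0 0 0",
)

```text
time: 22.45
ee_pos: [443.3, 323.5, 14.1]
eef_rot: [0.672, 0.74, 0.0, 0.0]
contact_force: [-2.1, -2.5, 11.8]
opening: 12.0
gripper_force: 89.1
```

servo_tool(
  series="0 0 -1 0 0; 0 0 -3 0 0; 0 0 -4 0 0; 0 0 -4 0 0; 0 0 -4 0 0; 0 0 -4 0 0; 0 0 -1 0 0; 0 0 0 0 0",
)

```text
time: 23.25
ee_pos: [443.5, 323.7, 225.1]
eef_rot: [0.672, 0.74, 0.001, 0.001]
contact_force: [-0.6, 0.3, -2.6]
opening: 12.3
gripper_force: 88.4
```

```bash
python3 go.py 500 17 152 1.671
python3 - <<'E'
from h import *
s=ctrl.sense();e=np.array(s['ee_pos']);print(e, s['opening'])
for c in('top','side'):
    p,W=wc(c)
    m=box(W,[e[0]-150,e[1]-150,e[2]-40],[e[0]+150,e[1]+150,e[2]+4])&(p.mean(2)>110)
    P=W[m];zz=np.percentile(P[:,2],[10,50,90]).round(1)
    b=cv2.minAreaRect(P[:,:2].astype('f4'));print(c,m.sum(),zz,np.round(b[0],1),np.round(b[1],1),round(b[2],1)); A=np.c_[P[:,:2]-e[:2],np.ones(len(P))]; k=abs(P[:,2]-zz[1])<5; print('tilt',np.linalg.lstsq(A[k],P[k,2],rcond=None)[0].round(3))
cv2.imwrite('pics/s3.png',cv2.resize(p[100:,150:500,::-1],None,fx=1.8,fy=1.8))
E
```

```text
t 23.25 p [443.5 323.7 225.1] open 12.3 F [-0.6  0.3 -2.6] g 88.4
yaw 1.668 cm [-31.08   2.65   7.29] turn -0.003
[443.4513914  323.70760293 225.10164441] 12.34772458819282
top 3388 [218.9 220.9 223.4] [451.2 323.7] [195.5 204.8] 5.6
tilt [-2.00000e-03  2.00000e-03  2.21079e+02]
side 6016 [215.1 216.6 218.5] [452.1 324.6] [195.3 209.9] 5.8
tilt [-5.00000e-03 -5.00000e-03  2.16824e+02]
```

View pics/s3.png

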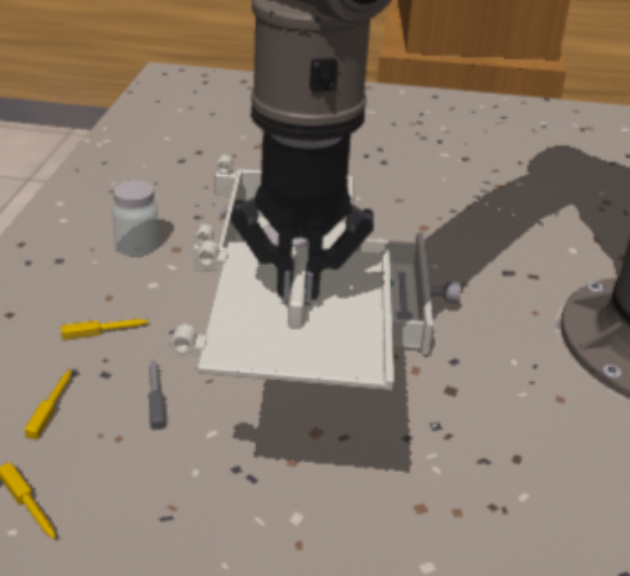

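The flap hangs level at crop (300,310), square to the cabinet.

servo_tool(
  series="-2 0 0 0 0; -4 0.4 0 0 0; -4.5 0.4 0 0 0; -4.5 0.4 0 0 0; -4.5 0.4 0 0 0; -4.5 0.4 0 0 0; -4 0.4 0 0 0; -3 0.3 0 0 0",
)

```text
time: 24.15
ee_pos: [499.0, 14.4, 221.5]
eef_rot: [0.673, 0.74, -0.001, -0.001]
contact_force: [0.2, 0.6, -1.5]
opening: 12.5
gripper_force: 88.2
```

servo_tool(
  series="0 0 1 0 0; 0 0 2 0 0; 0 0 0 0 0; 0 0 0 0 0",
)

```text
time: 24.55
ee_pos: [499.1, 18.1, 192.5]
eef_rot: [0.672, 0.741, -0.001, -0.001]
contact_force: [0.0, 0.4, -1.9]
opening: 12.2
gripper_force: 88.1
```

```bash
python3 go.py 501.5 17.5 154 1.671
python3 - <<'E'
from h import *
s=ctrl.sense();e=np.array(s['ee_pos'])
for c in('top','side'):
    p,W=wc(c)
    m=box(W,[e[0]-150,e[1]-150,e[2]-25],[e[0]+150,e[1]+150,e[2]+4])&(p.mean(2)>110)
    P=W[m];b=cv2.minAreaRect(P[:,:2].astype('f4'));print(c,m.sum(),np.median(P[:,2]),np.round(b[0],1),np.round(b[1],1),round(b[2],1))
E
```

```text
t 24.55 p [499.1  18.1 192.5] open 12.2 F [ 0.   0.4 -1.9] g 88.1
yaw 1.669 cm [-0.09  0.24  3.85] turn -0.002
top 403 188.31130599485164 [500.7  23.3] [ 94.2 258.4] 35.8
side 2729 186.16322524167242 [508.8  21. ] [194.2 213.5] 5.3
```

servo_tool(
  series="-0.1 0.3 1 0 0; 0 0 1 0 0; 0 0 0.6 0 0; 0 0 0 0 0; 0 0 0.4 0 0; 0 0 0.3 0 0; 0 0 0 0 0; 0 0 0 0 0",
)

```text
time: 25.45
ee_pos: [503.0, 16.8, 160.4]
eef_rot: [0.672, 0.741, 0.0, 0.0]
contact_force: [0.2, 0.6, -2.2]
opening: 12.3
gripper_force: 88.2
```

```bash
python3 go.py 502 17 154 1.671
python3 - <<'E'
from h import *
s=ctrl.sense();e=np.array(s['ee_pos'])
p,W=wc('side')
m=box(W,[e[0]-150,e[1]-103,e[2]-13],[e[0]+150,e[1]+130,e[2]+4])&(p.mean(2)>110)
P=W[m];print(m.sum(),np.median(P[:,2]))
cv2.imwrite('pics/s4.png',cv2.resize(p[130:290,200:420,::-1],None,fx=3.5,fy=3.5))
E
```

```text
t 25.45 p [503.   16.8 160.4] open 12.3 F [ 0.2  0.6 -2.2] g 88.2
yaw 1.668 cm [ 0.03 -0.1   0.64] turn -0.003
2785 153.45923521178668
```

View pics/s4.png

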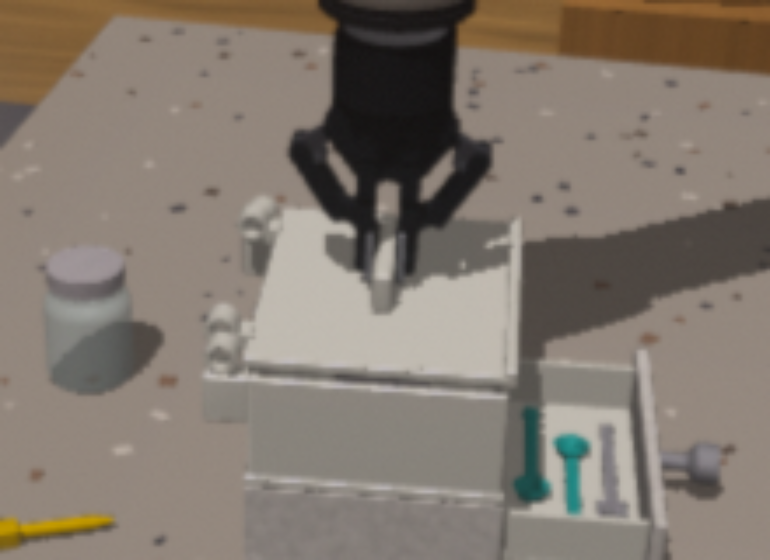

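The flap is just above the rim, with its knuckles at crop (225,320) and (265,215), inboard of the cabinet's and in line. Lower it.

servo_tool(
  series="0 0 0.4 0 0; 0 0 0.2 0 0; 0 0 0 0 0; 0 0 0.1 0 0; 0 0 0 0 0",
)

```text
time: 26.0
ee_pos: [503.0, 16.7, 154.1]
eef_rot: [0.672, 0.741, -0.0, 0.0]
contact_force: [-8.2, -1.5, 17.0]
opening: 12.2
gripper_force: 91.2
```

servo_tool(
  series="0 -0.15 0 0 0; 0 -0.1 0 0 0; 0 0 0 0 0; 0 0 0 0 0",
)

```text
time: 26.4
ee_pos: [501.6, 16.7, 154.1]
eef_rot: [0.672, 0.741, 0.001, 0.001]
contact_force: [3.4, -0.7, 8.4]
opening: 12.2
gripper_force: 89.7
```

Run:
```python
from h import *
p,W=wc('side');e=np.array(ctrl.sense()['ee_pos'])
m=box(W,[350,-140,143],[630,150,e[2]])&(p.mean(2)>110)
P=W[m];c,s=np.cos(.1),np.sin(.1);q=(P[:,:2]-[501.8,18])@np.array([[c,-s],[s,c]]);k=(q[:,0]<75)&(q[:,0]>-85)&(abs(q[:,1])<100)
A=np.c_[q[k],np.ones(k.sum())];print(np.linalg.lstsq(A,P[k,2],rcond=None)[0].round(3));print(np.percentile(q,[1,99],axis=0))
```

```text
[-4.00000e-03 -2.00000e-03  1.47327e+02]
[[-86.91058451 -95.70111419]
 [ 98.76343787 103.65721636]]
```

The plate lies flat with its top at about 148 mm, so it is seated. I'll release, rise and move clear, then check.

servo_tool(
  series="0 0 0 0 0.25; 0 0 0 0 0.25; 0 0 0 0 0.25; 0 0 0 0 0.25; 0 0 -1 0 0.25; 0 0 -3 0 0.3; 0 0 -4 0 0.4; 0 0 -4 0 0.4",
)

```text
time: 27.25
ee_pos: [500.0, 16.8, 275.3]
eef_rot: [0.672, 0.741, 0.0, -0.0]
contact_force: [0.6, -0.9, 0.3]
opening: 34.1
gripper_force: 0.0
```

servo_tool(
  series="0 0 0 0 0.4; 4.5 0 0 0 0.4; 4.5 0 0 0 0.4; 4.5 0.5 0 0 0.4; 4.5 1.5 0 0 0.4; 4.5 1.5 0 0 0.4; 2 1.5 0 0 0.4; 0 0 0 0 0.4",
)

```text
time: 28.05
ee_pos: [526.5, 268.8, 273.5]
eef_rot: [0.671, 0.742, 0.001, -0.001]
contact_force: [0.1, -0.5, -0.8]
opening: 34.0
gripper_force: 0.0
```

Run:
```python
from h import *
st()
for c in('top','side'):
    p,W=wc(c)
    m=box(W,[350,-140,143],[600,150,154])&(p.mean(2)>110)
    b=cv2.minAreaRect(W[m][:,:2].astype('f4'));print(c,np.round(b[0],1),np.round(b[1],1),round(b[2],1))
    m=box(W,[440,-50,170],[560,80,190])&(p.mean(2)>110);P=W[m];b=cv2.minAreaRect(P[:,:2].astype('f4'));print(c,'bar',m.sum(),np.round(b[0],1),np.round(b[1],1),round(b[2],1),np.median(P[:,2]))
    m=box(W,[560,-120,155],[640,160,175])&(p.mean(2)>110).copy()
    n,l,s,_=cv2.connectedComponentsWithStats(m.astype('u1'))
    for k in range(1,n):
        if s[k,4]>3: print(' knuck',W[l==k].mean(0).round(1),s[k,4])
    pin(c,p,W,[605,265],80)
    if c=='top': pin(c,p,W,[615,-255])
cv2.imwrite('pics/t5.png',cv2.resize(snap('top')[0][150:310,120:400,::-1],None,fx=2.8,fy=2.8))
```

```text
t 28.05 p [526.5 268.8 273.5] open 34.0 F [ 0.1 -0.5 -0.8] g 0.0
top [508.1  17. ] [193.7 207.8] 5.4
top bar 137 [498.1  16.9] [ 9.9 79.3] 5.4 178.22640596716133
 knuck [602.6 -67.8 160.6] 69
 knuck [601.7 -44.7 161.4] 66
 knuck [587.7  96.6 161.4] 69
 knuck [583.8 118.9 161.6] 68
top pin [604.2 277.3] yaw -1.233 len 107 z 19.1 228
top pin [ 606.9 -249.7] yaw 1.292 len 68 z 17.2 157
side [510.3  18.9] [193.8 212.8] 5.3
side bar 6 [499.9 -12.5] [11.5 18.3] 48.5 174.93690039413275
 knuck [603.9 -51.8 159.1] 67
 knuck [587.5 111.  159.1] 93
side pin [603.  278.9] yaw -1.228 len 107 z 16.1 230
```

View pics/t5.png

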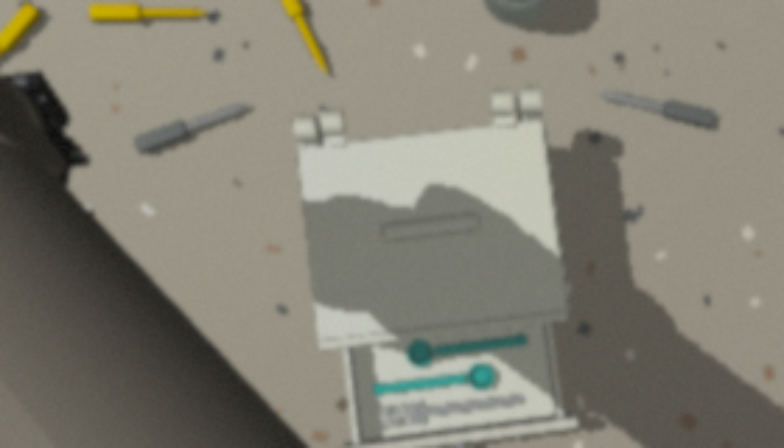

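The flap is seated, with all four knuckles in line at crop (305,130), (330,125), (503,106) and (530,103). The grey left pin is at crop (160,137), pointing right, and is the next target.

```bash
python3 go.py 604 277.5 4 1.911
```

```text
t 28.2 p [526.3 264.7 273.4] open 34.6 F [-0.  -0.5  0.3] g 0.0
yaw 1.668 cm [ 0.53  7.88 26.93] turn -0.243
```

servo_tool(
  series="0 0 0 -0.12 0.4; 0 0 0 -0.12 0.4; 0 0 4 0 0.4; 0 0 4 0 0.4; 0 0 4 0 0.4; 0 0 0 0 0.4",
  newtons=60,
)

```text
time: 28.8
ee_pos: [524.4, 262.1, 149.5]
eef_rot: [0.579, 0.815, -0.003, -0.001]
contact_force: [-1.2, -1.4, 1.2]
opening: 34.2
gripper_force: 0.0
```

```bash
python3 go.py 604 277.5 4 1.911
```

```text
t 28.8 p [524.4 262.1 149.5] open 34.2 F [-1.2 -1.4  1.2] g 0.0
yaw 1.906 cm [-1.15  8.12 14.49] turn -0.005
```

servo_tool(
  series="-0.4 2.7 0 0 0.4; -0.4 2.7 0 0 0.4; -0.35 2.7 2 0 0.4; 0 0 3 0 0.4; 0 0 3 0 0.4; 0 0 3 0 0.4; 0 0 0 0 0.4; 0 0 0 0 0.4",
)

```text
time: 29.6
ee_pos: [607.6, 281.1, 45.7]
eef_rot: [0.579, 0.815, 0.001, 0.0]
contact_force: [-0.7, 0.7, 0.6]
opening: 34.2
gripper_force: 0.0
```

```bash
python3 go.py 604 277.5 4 1.911;python3 - <<'E'
from h import *
p,W=wc('side');pin('side',p,W,[605,265],80)
E
```

```text
t 29.6 p [607.6 281.1  45.7] open 34.2 F [-0.7  0.7  0.6] g 0.0
yaw 1.907 cm [-0.22 -0.46  4.16] turn -0.004
side pin [603.  278.9] yaw -1.229 len 106 z 16.2 228
```

servo_tool(
  series="-0.2 -0.4 2 0 0.4; 0 0 1.5 0 0.4; 0 0 0.3 0 0.4; 0 0 0 0 0.4; 0 0 0 0 0.4",
)

```text
time: 30.15
ee_pos: [604.1, 278.4, 6.3]
eef_rot: [0.578, 0.816, 0.0, 0.0]
contact_force: [-0.7, -0.0, -0.0]
opening: 34.3
gripper_force: 0.0
```

servo_tool(
  series="0 0 0.2 0 0.4; 0 0 0 0 0; 0 0 0 0 0; 0 0 0 0 0; 0 0 0 0 0; 0 0 0 0 0",
)

```text
time: 30.75
ee_pos: [603.9, 278.2, 3.8]
eef_rot: [0.579, 0.816, 0.0, 0.0]
contact_force: [-1.0, -0.2, 5.9]
opening: 14.0
gripper_force: 59.2
```

servo_tool(
  series="0 0 -1 0 0; 0 0 -3 0 0; 0 0 -4 0 0; 0 0 -4 0 0; 0 0 -2.3 0 0; 0 0 0 0.12 0; 0 0 0 0.116 0; 0 0 0 0 0",
)

```text
time: 31.55
ee_pos: [603.6, 277.9, 147.2]
eef_rot: [0.671, 0.741, 0.0, 0.0]
contact_force: [0.6, 0.6, -0.0]
opening: 14.5
gripper_force: 58.6
```

```bash
python3 go.py 575.8 231 147 1.671;  cat >> h.py <<'E'
def held(c,L=95):
    """shaft and block of the held pin from depth, relative to TCP"""
    p,W=wc(c);s=ctrl.sense();e=np.array(s['ee_pos']);M=R.from_quat(s['eef_rot']).as_matrix()
    D=(W-e)@M
    for sg in(1,-1):
        for a,b in((14,24),(30,45),(45,60),(60,74),(74,90)):
            m=(D[...,0]*sg>a)&(D[...,0]*sg<b)&(abs(D[...,1])<18)&(abs(D[...,2]+5)<18)
            if m.sum()>3: print(c,sg,(a,b),m.sum(),np.median(D[m],0).round(1),'max',(D[m][:,0]*sg).max().round(1),'world',np.median(W[m],0).round(1))
E
python3 - <<'E'
from h import *
held('top');held('side')
E
```

```text
t 31.55 p [603.6 277.9 147.2] open 14.5 F [ 0.6  0.6 -0. ] g 58.6
yaw 1.67 cm [-4.39 -3.23  0.02] turn -0.001
top -1 (60, 74) 12 [-70.5  -1.8 -10.9] max 73.7 world [609.  207.4 157.9]
top -1 (74, 90) 25 [-81.   -3.1  -9.8] max 89.7 world [608.9 197.4 156.7]
side 1 (14, 24) 79 [20.4 -0.6 -7.6] max 23.6 world [600.6 298.  154.3]
side -1 (14, 24) 13 [-18.    2.8 -11.8] max 22.9 world [607.9 260.8 158.5]
```

servo_tool(
  series="0 -1.6 0 0 0; 0 -1.6 0 0 0; -1.4 0 0 0 0; -1.5 0 0 0 0; -1 0 0 0 0; 0 0 0 0 0; 0 0 0 0 0",
)

```text
time: 32.35
ee_pos: [576.1, 235.6, 146.4]
eef_rot: [0.671, 0.742, 0.0, -0.0]
contact_force: [0.5, 0.6, 0.1]
opening: 14.2
gripper_force: 58.6
```

```bash
python3 go.py 576.1 231 147 1.671
python3 - <<'E'
from h import *
held('top');held('side')
a=cv2.resize(snap('top')[0][165:225,190:265,::-1],(500,400));b=cv2.resize(snap('side')[0][190:280,230:310,::-1],(300,337));o=np.zeros((400,800,3),'u1');o[:,:500]=a;o[:337,500:]=b
cv2.imwrite('pics/t6.png',o)
E
```

```text
t 32.35 p [576.1 235.6 146.4] open 14.2 F [0.5 0.6 0.1] g 58.6
yaw 1.671 cm [-0.46 -0.05 -0.06] turn 0.0
top -1 (60, 74) 24 [-68.5  -2.5  -9.4] max 73.9 world [580.  167.8 155.8]
top -1 (74, 90) 24 [-80.7  -2.4  -9.3] max 89.3 world [582.2 155.7 155.6]
side 1 (14, 24) 67 [19.8 -1.3 -7.3] max 23.5 world [572.6 256.5 153.7]
side -1 (14, 24) 15 [-18.3   2.  -11.5] max 23.0 world [579.2 218.5 157.8]
side -1 (30, 45) 5 [-40.8   2.3  -7.4] max 41.5 world [582.2 196.1 153.8]
```

View pics/t6.png

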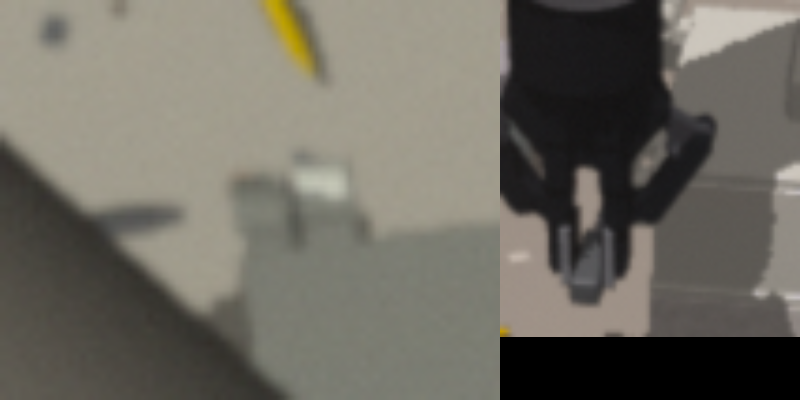

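In the top half of the picture, the shaft tip at (182,215) aims along the axis at the cabinet knuckle, centre about (265,207). Insert.

servo_tool(
  series="-0.8 0 0 0 0; -0.8 0 0 0 0; -0.6 0 0 0 0; -0.6 0 0 0 0; -0.5 0 0 0 0; -0.5 0 0 0 0; 0 0 0 0 0",
)

```text
time: 33.25
ee_pos: [579.8, 197.2, 146.3]
eef_rot: [0.671, 0.742, -0.0, 0.0]
contact_force: [0.3, -0.3, -0.8]
opening: 14.3
gripper_force: 58.6
```

servo_tool(
  series="-0.5 0 0 0 0; -0.5 0 0 0 0; -0.5 0 0 0 0; -0.5 0 0 0 0; -0.5 0 0 0 0; -0.5 0 0 0 0; -0.3 0 0 0 0; 0 0 0 0 0",
)

```text
time: 34.05
ee_pos: [583.0, 164.7, 146.3]
eef_rot: [0.671, 0.742, -0.0, 0.0]
contact_force: [-0.2, 0.7, 0.1]
opening: 14.1
gripper_force: 58.6
```

servo_tool(
  series="-0.4 0 0 0 0; -0.3 0 0 0 0; -0.2 0 0 0 0; -0.1 0 0 0 0; -0.1 0 0 0 0; 0 0 0 0 0; 0 0 0 0 0",
)

```text
time: 34.75
ee_pos: [583.7, 156.0, 146.5]
eef_rot: [0.67, 0.742, 0.001, -0.001]
contact_force: [-1.2, 8.8, -2.4]
opening: 14.3
gripper_force: 58.6
```

servo_tool(
  series="-0.1 0 0 0 0; -0.1 0 0 0 0; 0 0 0 0 0; 0 0 0 0 0",
)

```text
time: 35.15
ee_pos: [583.7, 156.0, 146.6]
eef_rot: [0.669, 0.743, 0.002, -0.001]
contact_force: [-0.0, 16.2, -4.2]
opening: 14.0
gripper_force: 58.6
```

Run:
```python
from h import *
st()
a=cv2.resize(snap('top')[0][165:225,190:265,::-1],(500,400));b=cv2.resize(snap('side')[0][180:280,230:310,::-1],(300,375));o=np.zeros((400,800,3),'u1');o[:,:500]=a;o[:375,500:]=b
cv2.imwrite('pics/t7.png',o)
```

```text
t 35.15 p [583.7 156.  146.6] open 14.0 F [-0.  16.2 -4.2] g 58.6
```

View pics/t7.png

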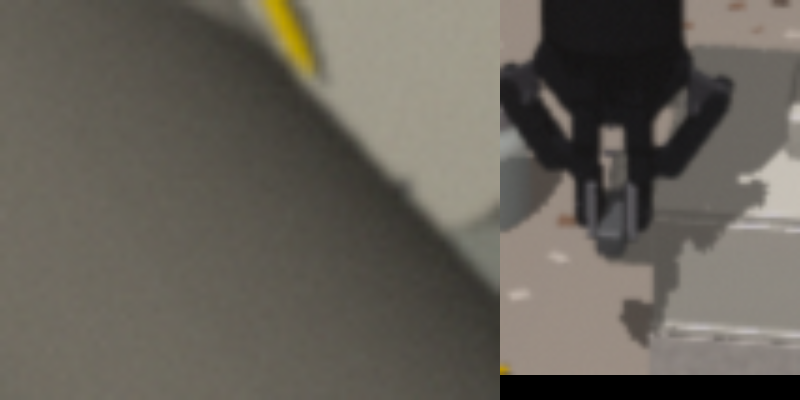

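The block has stopped firmly at the left knuckle. I'll release and head for the right pin, over the cabinet at z of about 300.

servo_tool(
  series="0.1 0 0 0 0; 0 0 0 0 0.35; 0 0 0 0 0.35; 0 0 0 0 0.35; 0 0 -1 0 0.35; 0 0 -4 0 0.35; 0 0 -4.5 0 0.35; 0 0 -4.5 0 0.35",
)

```text
time: 36.05
ee_pos: [583.7, 153.3, 288.7]
eef_rot: [0.67, 0.742, 0.0, -0.0]
contact_force: [1.5, -0.6, 0.4]
opening: 29.8
gripper_force: 0.0
```

servo_tool(
  series="-4 0 0 0 0.4; -4.5 0 0 0 0.4; -4.5 0 0 0 0.4; -4.5 0 0 0 0.4; -4.5 0 0 0 0.4; -4.5 0 0 0 0.4; -4.5 0 0 0 0.4; -4 0 0 0 0.4",
)

```text
time: 36.85
ee_pos: [619.1, -197.6, 287.3]
eef_rot: [0.671, 0.741, -0.0, 0.0]
contact_force: [1.0, 0.8, 0.2]
opening: 33.7
gripper_force: 0.0
```

Run:
```python
from h import *
st()
p,W=wc('side')
m=box(W,[540,110,140],[620,200,165])&(p.mean(2)<130);P=W[m];print(m.sum(),P.mean(0),P.min(0),P.max(0))
t,W=wc('top');m=box(W,[540,110,140],[620,200,165])&(t.mean(2)<130);P=W[m];print(m.sum(),P.mean(0),P.min(0),P.max(0))
pin('top',t,W,[615,-255])
a=cv2.resize(t[160:220,180:420,::-1],(800,200));b=cv2.resize(p[180:280,230:310,::-1],(320,400));o=np.zeros((600,800,3),'u1');o[:200]=a;o[200:,:320]=b
cv2.imwrite('pics/t8.png',o)
```

```text
t 36.85 p [ 619.1 -197.6  287.3] open 33.7 F [1.  0.8 0.2] g 0.0
185 [580.13004936 153.13506598 151.51459407] [540.02276999 115.52037175 140.15815203] [596.20420169 181.14393233 159.62555035]
180 [579.56564703 147.9010061  155.77392254] [570.27274294 110.57459524 140.28428097] [596.47152274 177.25183399 163.21732532]
top pin [ 607.1 -249.9] yaw 1.311 len 67 z 18.0 153
```

View pics/t8.png

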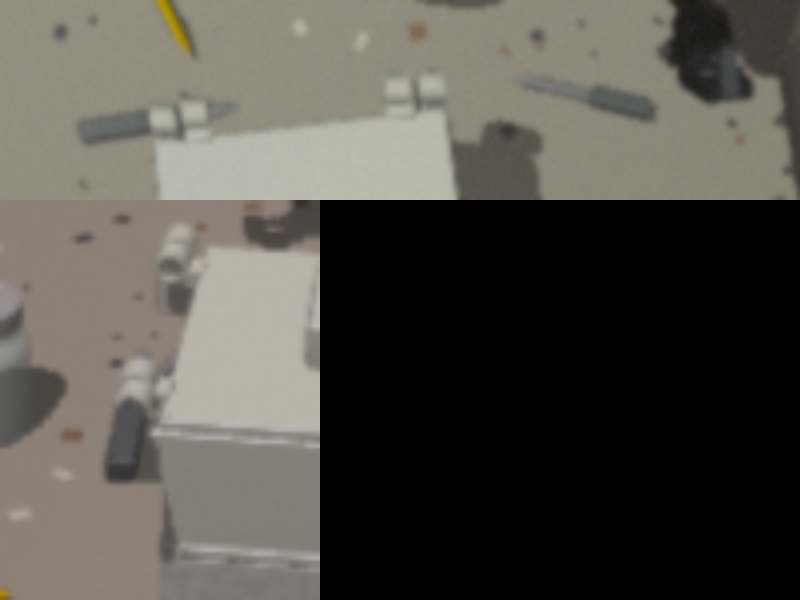

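The left pin is home, with its block against the tube and its tip out past the flap knuckle at crop (230,107). The right grey pin lies with its block at crop (622,102) and its tip at (517,80). I'll measure its block by colour.

```bash
cat >> h.py <<'E'
def blockc():
    p,d=snap('top');sub=p[172:202,338:392].astype(int);bg=np.median(sub.reshape(-1,3),0)
    m=((bg-sub).sum(2)>75).astype('u1')
    m=cv2.morphologyEx(m,cv2.MORPH_OPEN,np.ones((2,2)));n,l,s,_=cv2.connectedComponentsWithStats(m);k=1+np.argmax(s[1:,4])
    v,u=np.nonzero(l==k);u=u+338;v=v+172
    M=cams.camera_model('top');K=np.array(M['K']);T=np.array(M['T'])
    r=np.stack([(u-K[0,2])/K[0,0],(v-K[1,2])/K[1,1],np.ones(len(u))],1)@T[:3,:3].T
    P=T[:3,3]+r*((12-T[2,3])/r[:,2])[:,None]
    print(len(u),u.mean(),v.mean(),P.mean(0).round(1),cv2.minAreaRect(P[:,:2].astype('f4')))
    for y in range(338,392,1) if 0 else []: pass
E
python3 - <<'E'
from h import *
blockc()
p,d=snap('top');v,u=np.mgrid[176:200,338:390];W=world('top',d,u.ravel(),v.ravel());k=(W[:,2]>5)&(W[:,2]<25);P=W[k]
c,s=np.cos(1.305),np.sin(1.305);q=(P[:,:2]-[608,-255])@np.array([[c,-s],[s,c]])
h=np.histogram(q[:,0],np.arange(-60,120,10));print(h[0],h[1][0])
for a in range(-40,100,10):
    i=(q[:,0]>a)&(q[:,0]<a+10)
    if i.sum():print(a,i.sum(),q[i,1].min().round(1),q[i,1].max().round(1),np.median(P[i,2]).round(1))
E
```

```text
221 385.39366515837105 179.7285067873303 [ 641.1 -283.6   12. ] ((635.5787963867188, -279.4938659667969), (37.76294708251953, 54.623748779296875), 86.933349609375)
[ 0  0  2  1  2  0 25 26 25 24 29 17 19 16 18 12  5] -60
-40 2 -5.1 6.8 5.7
-30 1 -5.3 -5.3 5.1
-20 2 -12.8 9.9 5.1
0 25 -36.3 17.3 15.6
10 26 -34.3 10.0 17.0
20 25 -32.3 25.7 16.9
30 24 -12.7 10.2 16.9
40 29 -5.7 27.6 15.4
50 17 -11.1 18.4 13.0
60 19 -26.6 32.7 13.0
70 16 -26.1 16.3 12.2
80 18 -2.8 25.3 13.2
90 12 -1.6 6.4 13.4
```

```bash
python3 - <<'E'
from h import *
p,W=wc('top')
m=box(W,[560,-290,9],[680,-130,26]);n,l,s,_=cv2.connectedComponentsWithStats(m.astype('u1'))
for k in range(1,n):
    if s[k,4]>15: P=W[l==k];print(s[k,:4],s[k,4],P.mean(0).round(1),P.min(0).round(1),P.max(0).round(1))
k=1+np.argmax(s[1:,4]);P=W[l==k]
# fit: block top 50x16 + shaft, maximise overlap
def cost(v):
    c,s_=np.cos(v[2]),np.sin(v[2]);d=P[:,:2]-v[:2];a=d[:,0]*c+d[:,1]*s_;b=abs(-d[:,0]*s_+d[:,1]*c)
    dx=np.maximum(abs(a)-25,0);db=np.hypot(dx,np.maximum(b-8,0));sx=np.maximum(np.maximum(25-a,a-87),0);ds=np.hypot(sx,np.maximum(b-5,0))
    return np.minimum(db,ds).sum()+0.02*len(P)*0
from scipy.optimize import minimize
a=np.percentile((P[:,:2]-P[:,:2].mean(0))@[np.cos(1.3),np.sin(1.3)],[1,99]);print(a)
best=min((minimize(cost,[x,y,t],method='Nelder-Mead') for x in(605,612,619) for y in(-225,-232,-240) for t in(1.2,1.3,1.4)),key=lambda r:r.fun);print(best.x,best.fun,len(P))
E
python3 go.py 614 -231 4 1.3
```

```text
[335 183  41  13] 191 [ 617.7 -208.7   15. ] [ 599.9 -253.5    9.2] [ 635.5 -147.4   21. ]
[-45.11630923  61.19096917]
[ 612.48516671 -230.24948673    1.30739699] 0.23462587093238163 191
t 37.1 p [ 619.3 -194.5  286.9] open 33.8 F [ 0.1 -0.4 -0.2] g 0.0
yaw 1.672 cm [-3.59 -0.91 28.29] turn 0.372
```

The right pin has been knocked about 25 mm since the start. Its block is now at (613.5,-229.5), yaw 1.307.

servo_tool(
  series="0 0 0 0.12 0.4; 0 0 0 0.125 0.4; 0 0 0 0.12 0.4; 0 0 4 0 0.4; 0 0 4 0 0.4; 0 0 4 0 0.4; 0 0 4 0 0.4; 0 0 0 0 0.4",
)

```text
time: 37.9
ee_pos: [616.7, -192.8, 122.1]
eef_rot: [0.793, 0.609, -0.002, -0.003]
contact_force: [0.0, 0.6, 0.1]
opening: 34.1
gripper_force: 0.0
```

```bash
python3 go.py 613.5 -229.5 4 1.307
```

```text
t 37.9 p [ 616.7 -192.8  122.1] open 34.1 F [0.  0.6 0.1] g 0.0
yaw 1.309 cm [-3.63  0.73 11.8 ] turn 0.002
```

servo_tool(
  series="-1.8 0.35 0 0 0.4; -1.8 0.35 0 0 0.4; 0 0 3 0 0.4; 0 0 3 0 0.4; 0 0 2 0 0.4; 0 0 0 0 0.4; 0 0 0 0 0.4; 0 0 0 0 0.4",
)

```text
time: 38.7
ee_pos: [617.9, -232.3, 48.6]
eef_rot: [0.794, 0.608, 0.001, 0.001]
contact_force: [-0.2, -0.0, 1.0]
opening: 34.3
gripper_force: 0.0
```

```bash
python3 go.py 613.5 -229.5 4 1.307
python3 - <<'E'
from h import *
p,W=wc('top')
m=box(W,[560,-290,9],[680,-130,24]);n,l,s,_=cv2.connectedComponentsWithStats(m.astype('u1'));k=1+np.argmax(s[1:,4]);P=W[l==k];print(s[k],P.min(0).round(1),P.max(0).round(1))
E
```

```text
t 38.7 p [ 617.9 -232.3   48.6] open 34.3 F [-0.2 -0.   1. ] g 0.0
yaw 1.306 cm [ 0.16 -0.51  4.45] turn -0.001
[335 183  32  10 129] [ 607.9 -229.4    9.4] [ 635.6 -147.5   22.1]
```

servo_tool(
  series="0.1 -0.5 2 0 0.4; 0 0 1.5 0 0.4; 0 0 0.6 0 0.4; 0 0 0 0 0.4; 0 0 0 0 0.4; 0 0 0 0 0.4",
)

```text
time: 39.35
ee_pos: [612.7, -229.3, 6.0]
eef_rot: [0.794, 0.608, 0.0, 0.0]
contact_force: [0.7, -0.1, -0.2]
opening: 34.2
gripper_force: 0.0
```

servo_tool(
  series="0 0 0.2 0 0.4; 0 0 0 0 0; 0 0 0 0 0; 0 0 0 0 0; 0 0 0 0 0; 0 0 0 0 0",
)

```text
time: 39.95
ee_pos: [612.4, -229.3, 3.7]
eef_rot: [0.794, 0.608, 0.0, 0.0]
contact_force: [-0.5, 0.5, 6.0]
opening: 14.3
gripper_force: 59.2
```

servo_tool(
  series="0 0 -1 0 0; 0 0 -3 0 0; 0 0 -4 0 0; 0 0 -4 0 0; 0 0 -2.3 0 0; 0 0 0 -0.12 0; 0 0 0 -0.123 0; 0 0 0 -0.123 0",
)

```text
time: 40.75
ee_pos: [612.1, -229.2, 147.2]
eef_rot: [0.668, 0.744, 0.0, 0.0]
contact_force: [-0.2, -0.1, -0.8]
opening: 14.4
gripper_force: 58.6
```

servo_tool(
  series="0 0 0 0 0; 0 0 0 0 0; 0 0 0 0 0",
)

```text
time: 41.05
ee_pos: [612.1, -229.2, 146.5]
eef_rot: [0.671, 0.741, 0.0, 0.0]
contact_force: [0.3, -0.1, -1.0]
opening: 14.3
gripper_force: 58.6
```

```bash
python3 go.py 617.4 -177.5 147 1.671;  python3 - <<'E'
from h import *
held('top')
E
```

```text
t 41.05 p [ 612.1 -229.2  146.5] open 14.3 F [ 0.3 -0.1 -1. ] g 58.6
yaw 1.67 cm [ 5.09  1.04 -0.05] turn -0.001
top 1 (14, 24) 31 [ 19.   -4.  -13.5] max 23.9 world [ 605.9 -210.8  159.9]
top 1 (30, 45) 27 [38.2 -2.9 -9.1] max 44.9 world [ 605.2 -191.7  155.5]
top 1 (45, 60) 26 [52.5 -2.7 -9.4] max 59.7 world [ 604.8 -177.3  155.8]
top 1 (60, 74) 27 [66.8 -3.1 -9.4] max 73.6 world [ 602.8 -163.3  155.8]
top 1 (74, 90) 17 [80.5 -3.  -7.8] max 87.6 world [ 601.3 -149.6  154.1]
```

servo_tool(
  series="0 0.5 0 0 0; 0.5 0.54 0 0 0; 1.2 0 0 0 0; 1.2 0 0 0 0; 1 0 0 0 0; 0 0 0 0 0; 0 0 0 0 0",
)

```text
time: 41.8
ee_pos: [618.5, -189.2, 146.5]
eef_rot: [0.67, 0.742, -0.0, 0.0]
contact_force: [-0.6, -0.3, 0.1]
opening: 14.2
gripper_force: 58.6
```

```bash
python3 go.py 617.4 -177.5 147 1.671;  python3 - <<'E'
from h import *
held('top')
p,d=snap('top');cv2.imwrite('pics/t9.png',cv2.resize(p[165:225,290:370,::-1],(800,600)))
E
```

```text
t 41.8 p [ 618.5 -189.2  146.5] open 14.2 F [-0.6 -0.3  0.1] g 58.6
yaw 1.673 cm [ 1.17  0.01 -0.05] turn 0.002
top 1 (14, 24) 34 [ 19.   -3.1 -12.7] max 23.4 world [ 613.6 -171.3  159.1]
top 1 (30, 45) 27 [37.3 -2.4 -8.3] max 44.9 world [ 612.4 -152.5  154.7]
top 1 (45, 60) 27 [ 52.5  -3.7 -10. ] max 59.6 world [ 610.  -137.8  156.4]
top 1 (60, 74) 24 [67.  -2.9 -9.3] max 73.3 world [ 608.6 -123.7  155.7]
top 1 (74, 90) 20 [79.3 -3.1 -8.3] max 87.8 world [ 606.7 -111.2  154.7]
```

View pics/t9.png

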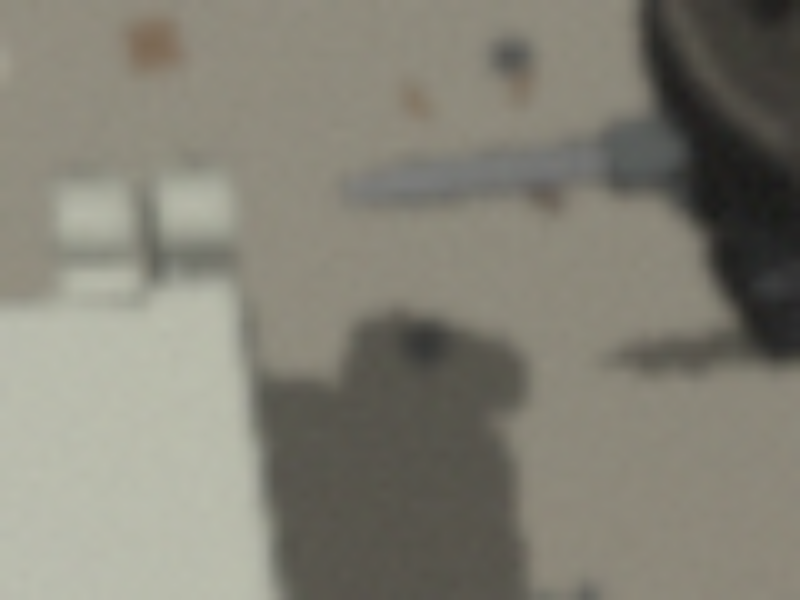

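The tip at (350,190) aims at the right cabinet knuckle, centre about (195,215). Insert.

servo_tool(
  series="0.8 0 0 0 0; 0.8 0 0 0 0; 0.8 0 0 0 0; 0.6 0 0 0 0; 0.5 0 0 0 0; 0.5 0 0 0 0; 0.5 0 0 0 0; 0 0 0 0 0",
)

```text
time: 42.7
ee_pos: [614.0, -143.7, 146.4]
eef_rot: [0.67, 0.742, 0.0, -0.0]
contact_force: [-0.7, -0.1, -0.6]
opening: 14.0
gripper_force: 58.6
```

servo_tool(
  series="0.5 0 0 0 0; 0.5 0 0 0 0; 0.5 0 0 0 0; 0.5 0 0 0 0; 0.4 0 0 0 0; 0 0 0 0 0",
)

```text
time: 43.3
ee_pos: [611.5, -119.9, 146.4]
eef_rot: [0.67, 0.742, 0.0, -0.0]
contact_force: [0.3, 0.1, -0.8]
opening: 14.0
gripper_force: 58.6
```

servo_tool(
  series="0.5 0 0 0 0; 0.4 0 0 0 0; 0.4 0 0 0 0; 0.3 0 0 0 0; 0.2 0 0 0 0; 0.1 0 0 0 0; 0 0 0 0 0; 0 0 0 0 0",
)

```text
time: 44.1
ee_pos: [609.6, -101.9, 146.3]
eef_rot: [0.67, 0.742, 0.0, -0.0]
contact_force: [-0.7, -0.1, -0.0]
opening: 14.3
gripper_force: 58.6
```

servo_tool(
  series="0.2 0 0 0 0; 0.1 0 0 0 0; 0.1 0 0 0 0; 0.1 0 0 0 0; 0 0 0 0 0; 0 0 0 0 0",
)

```text
time: 44.7
ee_pos: [609.4, -101.6, 146.5]
eef_rot: [0.672, 0.741, -0.001, 0.002]
contact_force: [3.4, -22.4, -0.7]
opening: 14.3
gripper_force: 58.5
```

Firm stop at 22 N. Relax, release, rise and move away.

servo_tool(
  series="-0.3 0 0 0 0; 0 0 0 0 0.35; 0 0 0 0 0.35; 0 0 0 0 0.35; 0 0 -1 0 0.35; 0 0 -4 0 0.35; 0 0 -4.5 0 0.35; 0 0 -4.5 0 0.35",
)

```text
time: 45.5
ee_pos: [609.0, -99.3, 288.7]
eef_rot: [0.67, 0.742, 0.0, -0.0]
contact_force: [1.0, -1.0, -0.2]
opening: 30.0
gripper_force: 0.0
```

servo_tool(
  series="-4.5 0 0 0 0.35; -4.5 0 0 0 0.35; -4.5 0 0 0 0.35; -4.5 0 0 0 0.35; -4.5 0 0 0 0.35; -4.5 0 0 0 0.35; 0 0 0 0 0.35; 0 0 0 0 0.35",
)

```text
time: 46.3
ee_pos: [636.6, -369.2, 286.4]
eef_rot: [0.671, 0.742, 0.0, -0.0]
contact_force: [0.4, 0.1, 0.1]
opening: 29.9
gripper_force: 0.0
```

Run:
```python
from h import *
st();c_,s_=np.cos(.101),np.sin(.101)
for c,o in(('top',[498.1,15.8]),('side',[501.8,18])):
    p,W=wc(c);q=(W[...,:2]-o)@np.array([[c_,-s_],[s_,c_]])
    for sg in(1,-1):
        m=(abs(q[...,0]-97)<14)&(q[...,1]*sg>106)&(q[...,1]*sg<170)&(abs(W[...,2]-153)<12)&(p.mean(2)<125)
        if m.sum()>5: print(c,sg,m.sum(),np.percentile(q[m],[2,50,98],axis=0).round(1).tolist(),np.median(W[m][:,2]).round(1))
    m=box(W,[350,-140,143],[600,150,154])&(p.mean(2)>110);b=cv2.minAreaRect(W[m][:,:2].astype('f4'));print(c,'flap',np.round(b[0],1),np.round(b[1],1),round(b[2],1))
    m&=abs(q[...,0])<75;A=np.c_[q[m],np.ones(m.sum())];print('tilt',np.linalg.lstsq(A,W[m][:,2],rcond=None)[0].round(3))
    if c=='top':a=cv2.resize(p[160:220,180:420,::-1],(800,200))
b=cv2.resize(p[170:290,210:370,::-1],(533,400));o=np.zeros((600,800,3),'u1');o[:200]=a;o[200:,:533]=b
cv2.imwrite('pics/t10.png',o)
```

```text
t 46.3 p [ 636.6 -369.2  286.4] open 29.9 F [0.4 0.1 0.1] g 0.0
top 1 147 [[88.0, 107.0], [94.6, 129.8], [103.0, 151.9]] 156.2
top -1 152 [[88.2, -152.0], [95.2, -129.2], [104.3, -107.2]] 155.9
top flap [508.1  17.9] [193.9 205.9] 5.5
tilt [1.00000e-03 1.00000e-03 1.49478e+02]
side 1 139 [[85.7, 107.9], [93.0, 135.6], [101.4, 153.5]] 152.9
side -1 43 [[86.5, -149.2], [91.5, -132.2], [101.2, -112.1]] 153.1
side flap [510.2  19.3] [193.7 211.9] 5.3
tilt [ 1.00000e-03 -1.00000e-03  1.47053e+02]
```

View pics/t10.png

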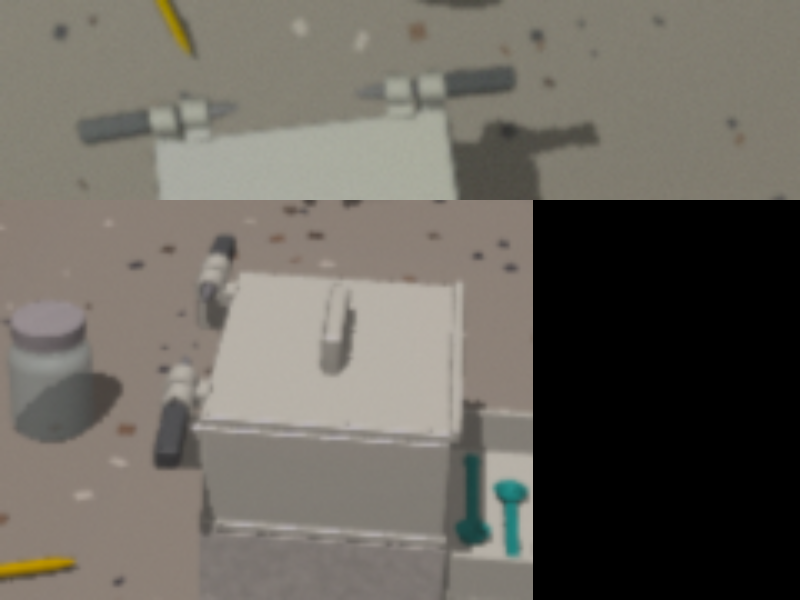

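Both pins are home, with blocks against the knuckles at crop (115,125) and (480,82) and both tips showing past the flap knuckles. The flap is flat and the jar is untouched. Hand in.

```bash
python3 -c "
from h import *
print(ctrl.sign_off())"
```

```text
the job is handed in; nothing more can be done
None
```

I handed the job in at about 46 s with the three lids piled on the seat, the flap on the cabinet, both hinge pins pushed in to a firm stop and the jar left where it stood; the sign-off returned no verdict.

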